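Sort the chocolate bolts and dress the praline counter

ROBOT

A 6-joint arm with a two-finger parallel gripper is mounted at the origin on the work surface. World frame = base frame: x ahead of the robot, y to its left, z up, the work surface at z = 0. Lengths are in mm, angles in rad, forces in N, time in s.
With the tool pointing down it reaches from about 400 to 925 mm from the base axis. Payload 3.4 kg.
Tool frame: the origin (TCP) lies midway between the tips of the shut fingers; the grasp point (between the pads) lies 19 mm behind it; z points along the fingers, y is the line along which they close (so a half turn about z gives the same grasp; the last joint's range is limited). The gripper opens to 85 mm and grips with 20 to 120 N. Pads are 22 mm wide; open, the fingers measure 114 mm over their backs; the gripper's body (76 mm by 85 mm) begins 54 mm behind the grasp point. The pads swing forward as they close: fully open they stand 13 mm farther back than shut.
Start: joints at [1.113, 0.307, 1.506, -0, 1.328, -0.073], TCP at [215.863, 532.949, 231.305] pointing down, gripper open.
Joint ranges: [-3.12, 3.12], [-1.05, 2.28], [0.14, 2.33], [-1.42, 4.57], [0.1, 2.73], [-2.68, 2.68]. Speed limits (rad/s): [2.57, 2.57, 3.14, 3.14, 3.14, 3.14].

INTERFACE

Orientations are given as [roll, pitch, yaw] about the fixed x, y, z axes, in that order (R = Rz(yaw) Ry(pitch) Rx(roll)).
In Python, from workcell import robot gives the robot as it stands.
- The arm moves only by the shell command python3 -m pendant 'ROWS' [FORCE]. ROWS is JSON, a list of rows, each a list of 3 entries, a list of its own where there are three numbers: the shift along the tool's x, y, z as a fraction of full scale, then the turn, a rotation vector about the tool's x, y, z as a fraction of full scale, then the finger opening in mm, from 0 to 85.4. A call has exactly 10 rows; each row shifts and turns the commanded pose from where the row before left it, along the tool's axes as they then stand; what a row does not reach is not made up. Full scale, the value 1, is 0.075 m for a shift and 360 degrees for a turn. A row lasts 1/10 s, in which the tool goes at most 50 mm and 8.59 degrees, less where a joint would pass 70% of its speed; a pose out of reach is approached as far as the arm can. A call with a number of a shift or a turn outside -1 to 1 is refused whole. A call with a gripper value outside its range is refused whole. The fingers move at their own pace and stop on an object; FORCE is the grip in N (left out, the last holds). Time passes only in rows, so rows that do not move let the fingers close, or fill a call up. It gives the time, the measured TCP pose, the force, the opening and the grip force at its end, in the units of the state.
- robot.state(): the state, without advancing time (a new reading comes with each control period).
- robot.grab_frame(name): name is "side" or "top" or "wrist"; returns a dict with "image" (400x640x3 uint8, red, green, blue), "fov_y" (degrees; the focal length in pixels is half the picture's height over the tangent of half this angle, whatever the lens; pixels are square), "cx", "cy" (the principal point, pixels), "R" (3x3) and "t" (3): a world point X has camera coordinates R X + t. Camera axes: x right, y down, z forward; pixel columns grow to the right and rows downward; lengths in mm; the calibration is good to about 2 mm. A picture is of the moment at which its call begins. There is no depth.
- robot.sign_off(): hands the job in; it is judged then, once.
The state is a dict: "time_s": time; "joint_pos": joint angles; "joint_vel": joint speeds; "joint_torque": joint torques, N m; "eef_pos": TCP position; "tcp_rot": TCP orientation; "ft_force": force on the tool from outside, world axes, zero at the start; "wrist_torque": the same for the moment, N m; "width": finger opening in mm; "grasp_force": force on a finger pad.
Only numpy, scipy, OpenCV 4.12 (cv2) and the standard library are available. Lean on these libraries where they do the work, as an engineer would, in place of code of your own. Each camera call takes 0.05 s, during which the arm holds its last target. There are 200 camera calls.

TASK

Set up the toolbox assortment on the chocolate counter: sort the moulded chocolate bolts by thread pitch, laying each one across the gauge plate whose notches match its thread, centred and with every ridge seated fully down in its notch, and put the loose pralines one per well, flat on the floor of the wells of the black carrier. Only when all of that is in place, stand the sign upright on the middle of the slate tile with its white face square to the gold-barred edge, looking out over it to the customers. Leave the jar, bowl and gift box where they are.

Things in the scene. Friction and masses are not known exactly. Their poses are not given: they have to be found in the camera images.
- bolt_fine1: brown chocolate stud bolt, 110 mm long along x, origin at its centre on the axis. Plain square collar 38 x 22 x 22 mm in the middle, to grip; on both sides 4 ridges of fine thread, pitch 8 mm (26, 34, 42 and 50 mm from the middle), 22 mm in diameter (flush with the collar), crests 2 mm wide. Same from both ends and all four sides. Lies with its axis 11 mm up. 45 g. May be absent
- bolt_coarse1: brown chocolate stud bolt, 110 mm long along x, origin at its centre on the axis. Plain square collar 38 x 22 x 22 mm in the middle, to grip; on both sides 3 ridges of coarse thread, pitch 12 mm (26, 38 and 50 mm from the middle), 22 mm in diameter (flush with the collar), crests 2 mm wide. Same from both ends and all four sides. Lies with its axis 11 mm up. 45 g. May be absent
- bolt_fine2: brown chocolate stud bolt, 110 mm long along x, origin at its centre on the axis. Plain square collar 38 x 22 x 22 mm in the middle, to grip; on both sides 4 ridges of fine thread, pitch 8 mm (26, 34, 42 and 50 mm from the middle), 22 mm in diameter (flush with the collar), crests 2 mm wide. Same from both ends and all four sides. Lies with its axis 11 mm up. 45 g. May be absent
- bolt_coarse2: brown chocolate stud bolt, 110 mm long along x, origin at its centre on the axis. Plain square collar 38 x 22 x 22 mm in the middle, to grip; on both sides 3 ridges of coarse thread, pitch 12 mm (26, 38 and 50 mm from the middle), 22 mm in diameter (flush with the collar), crests 2 mm wide. Same from both ends and all four sides. Lies with its axis 11 mm up. 45 g. May be absent
- gauge_fine: fixed fine-thread gauge plate: steel slab 124 (x) x 130 (y) x 8 mm, origin under its centre. Brass ribs along y, 3.5 mm high, leave 4 notches 6 mm wide at pitch 8 mm on each side of a bare 41 mm middle strip. Bolts lie along its x, centred at x = 0; room for two, at y = -32 and +32 mm. Bolt axis above the origin: 19 mm seated, about 22.5 mm if riding on the ribs
- gauge_coarse: fixed coarse-thread gauge plate: steel slab 124 (x) x 130 (y) x 8 mm, origin under its centre. Brass ribs along y, 3.5 mm high, leave 3 notches 6 mm wide at pitch 12 mm on each side of a bare 41 mm middle strip. Bolts lie along its x, centred at x = 0; room for two, at y = -32 and +32 mm. Bolt axis above the origin: 19 mm seated, about 22.5 mm if riding on the ribs
- praline1: orange square praline with brown stripes on top, 30 x 30 x 28 mm (z), edges rounded, origin at its centre. It may sit on any of its faces. 22 g. May be absent
- praline2: yellow square praline with brown stripes on top, 30 x 30 x 28 mm (z), edges rounded, origin at its centre. It may sit on any of its faces. 22 g. May be absent
- praline3: cream square praline with brown stripes on top, 30 x 30 x 28 mm (z), edges rounded, origin at its centre. It may sit on any of its faces. 22 g. May be absent
- praline4: dusty red square praline with brown stripes on top, 30 x 30 x 28 mm (z), edges rounded, origin at its centre. It may sit on any of its faces. 22 g. May be absent
- carrier: fixed black praline carrier, 50 (x) x 190 (y) x 12 mm: one row along y of four square wells, about 42 x 43 mm inside, with 4 mm walls 12 mm high and a floor 4 mm above the table. Origin at the centre of its underside
- well1 (a point): centre of the floor of well 1 of the carrier, 4 mm above the table; axes as the carrier's
- well2 (a point): centre of the floor of well 2 of the carrier, 4 mm above the table; axes as the carrier's
- well3 (a point): centre of the floor of well 3 of the carrier, 4 mm above the table; axes as the carrier's
- well4 (a point): centre of the floor of well 4 of the carrier, 4 mm above the table; axes as the carrier's
- sign: small black display sign: foot 40 (x) x 70 (y) x 14 mm and on it an upright board 10 mm thick (x), 80 mm wide (y), its top 74 mm above the underside, gripped by the board from above. The front (+x) face is white paper with a gold band, the back is black. Origin at the centre of its underside. 160 g
- sign_front (a point): point 40 mm in front (+x) of the sign's origin, on the side of its white face
- slate: fixed dark slate tile 90 (x) x 120 (y) x 6 mm, origin at the centre of its underside; a gold bar runs along its front (+x) edge, on the customers' side
- slate_front (a point): point on top of the slate, 40 mm from its centre towards its gold-barred edge (+x)
- jar: bystander: amber jar, 60 mm wide, 60 mm tall
- bowl: bystander: small white bowl, 90 mm wide, 45 mm tall
- gift_box: bystander: dark red gift box with gold ribbon, 70 x 70 x 50 mm
Not all that is in view belongs to the job. What is shaped like the bolt_fine2 but green is not meant.

How it is judged:
By the outcome, as a careful person would: the job done as asked, in the order asked, and still so for the second after the job is handed in, with the robot touching nothing.
Of bolt_fine1, bolt_fine2, bolt_coarse1, bolt_coarse2 only 3 to 4 are there at a start; the rules pass over those that are not, and their reading is None.
Of praline1, praline2, praline3, praline4 only 3 to 4 are there at a start; the rules pass over those that are not, and their reading is None.
At some moment in a run one of bolt_fine1, bolt_fine2, bolt_coarse1, bolt_coarse2, praline1, praline2, praline3, praline4 may be knocked a few centimetres aside while the robot is not near it.
Once in a run the grip may slacken for a moment while it holds something.
It also fails if it takes over 210 s, if anything falls off the work surface, if the arm or the gripper's body presses on something with over 40 N, if the wrist force passes 120 N, or if a joint passes its speed limit or range.

## Working session

There is one attempt and no reset: what is moved stays moved. The work goes in short steps, Python scripts to look and compute and a shell command to move; the robot and the scene stay as the last step left them, time stands still between calls to the robot, and variables do not carry over. Pictures are saved under pics/ and viewed, at most 14 in all, crops included, and the job is handed in when it is done.

```bash
ls; mkdir -p pics; python3 - <<'E'
from workcell import robot
import cv2,json
s=robot.state();print(s)
for n in("top","side","wrist"):
    f=robot.grab_frame(n);cv2.imwrite(f"pics/{n}0.png",f["image"][:,:,::-1])
    print(n,f["fov_y"],f["cx"],f["cy"],f["R"],f["t"])
E
```

```text
pics
{'time_s': 0.0, 'joint_pos': array([ 1.11248926e+00,  3.07593130e-01,  1.50765684e+00, -8.89719937e-06,
        1.32841033e+00, -7.35064914e-02]), 'joint_vel': array([ 0.00073785, -0.00079115, -0.00156064, -0.00043998, -0.00144894,
       -0.00027879]), 'joint_torque': array([-5.38599379e-04, -4.57554603e+01, -2.51913893e+01, -2.06627133e-04,
        1.29635292e-02, -1.29370366e-05]), 'eef_pos': array([215.56233216, 532.31792219, 230.37575934]), 'tcp_rot': array([-3.13952996e+00, -1.43239036e-04,  2.75679407e+00]), 'ft_force': array([0.66149858, 0.198156  , 0.38201564]), 'wrist_torque': array([ 0.01460443, -0.02025685, -0.00983913]), 'grasp_force': 0.0, 'width': 85.14918477817011}
top 57.82601641631836 316.09622271456305 203.12613159451323 [[-1.10889826e-02 -9.99938296e-01  6.62639857e-04]
 [-9.86717964e-01  1.08349655e-02 -1.62081037e-01]
 [ 1.62063856e-01 -2.45115245e-03 -9.86777228e-01]] [ -1.24593532 524.6203221  927.71082741]
side 45.510931571976165 308.53721589883816 198.41239245464834 [[ 0.89846681 -0.43902733 -0.00352002]
 [-0.28670754 -0.58063565 -0.76201117]
 [ 0.33249988  0.68565097 -0.64755431]] [-468.18811836  193.93601322 1093.45785046]
wrist 65.05662759990109 320.73354016779217 198.33537688141547 [[ 0.37556756  0.92679347 -0.0016944 ]
 [ 0.8867515  -0.35880842  0.29142458]
 [ 0.26948243 -0.11095213 -0.95659231]] [-574.01085853  -38.30185249  377.88639642]
```

View pics/top0.png

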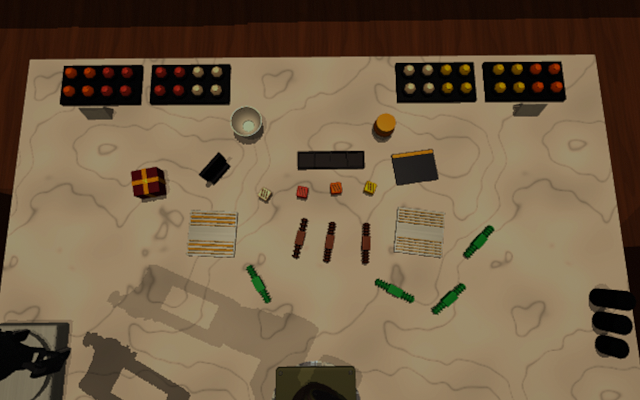

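View pics/side0.png

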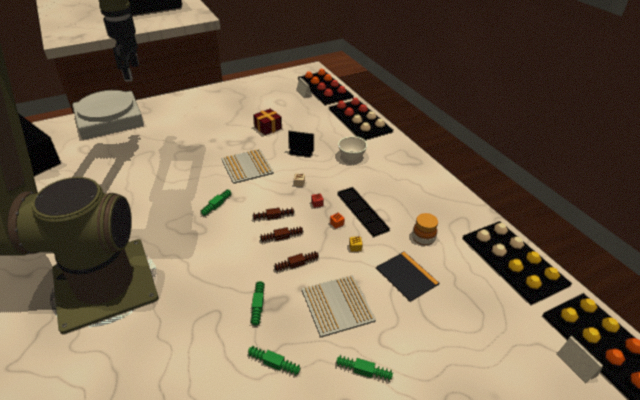

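```bash
cat > h.py <<'E'
from workcell import robot
import numpy as np,cv2
from scipy.spatial.transform import Rotation as Ro
def grab(n,fn=None,crop=None,k=1):
    f=robot.grab_frame(n)
    if fn:
        im=f["image"][:,:,::-1]
        if crop: x0,y0,x1,y1=crop;im=im[y0:y1,x0:x1]
        cv2.imwrite("pics/"+fn,cv2.resize(im,None,fx=k,fy=k,interpolation=cv2.INTER_CUBIC))
    f["R"]=np.array(f["R"]);f["t"]=np.array(f["t"]);f["f"]=200/np.tan(np.radians(f["fov_y"]/2));return f
def unproj(f,u,v,z):
    d=f["R"].T@np.array([(u-f["cx"])/f["f"],(v-f["cy"])/f["f"],1]);c=-f["R"].T@f["t"]
    return c+d*(z-c[2])/d[2]
def proj(f,X):
    p=f["R"]@np.array(X)+f["t"];return p[:2]/p[2]*f["f"]+[f["cx"],f["cy"]]
def tool(): 
    s=robot.state();return s["eef_pos"],Ro.from_euler("xyz",s["tcp_rot"]).as_matrix(),s["tcp_rot"][2],s
def plan(p,yaw=None,src=None):
    """print the turn about tool z then total shift (fractions) in the turned tool frame"""
    e,R,y,s=tool()
    if src is not None:e,y=np.array(src[:3]),src[3]
    if yaw is None:yaw=y
    d=(yaw-y+np.pi/2)%np.pi-np.pi/2   # half-turn symmetric
    q=s["joint_pos"][5]
    sh=(Ro.from_euler("xyz",[np.pi,0,y+d]).as_matrix()).T@(np.array(p)-e)/75
    print("turn z frac %.4f (deg %.1f) j6 %.2f  shift frac"%(-d/2/np.pi,np.degrees(d),q),sh.round(3),"t",round(s["time_s"],1))
E
python3 - <<'E'
from h import *
f=grab("top","topc.png",(170,120,500,320),2.4)
for n,u,v,z in [("b1",300,238,11),("b2",329,242,11),("b3",366,243,11),("cream",265,195,14),("red",302,192,14),("or",336,188,14),("ye",370,188,14),("car",331,160,4),("slate",414,167,6),("sign",213,168,40),("gL",212,233,8),("gR",419,232,8),("jar",385,122,30),("bowl",247,122,30),("box",148,182,30)]:
    print(n,unproj(f,u,v,z).round())
w=grab("wrist");e,R,y,s=tool()
print("cam in tool",R.T@(-w["R"].T@w["t"]-e),"\n",w["R"]@R)
E
```

```text
b1 [434.  38.  11.]
b2 [422. -41.  11.]
b3 [ 418. -142.   11.]
cream [554. 134.  14.]
red [561.  32.  14.]
or [571. -63.  14.]
ye [ 570. -157.   14.]
car [655. -51.   4.]
slate [ 631. -285.    6.]
sign [625. 273.  40.]
gL [450. 279.   8.]
gR [ 447. -288.    8.]
jar [ 756. -204.   30.]
bowl [761. 185.  30.]
box [590. 453.  30.]
cam in tool [ 7.33689442e+01 -2.98310735e-02 -1.41047329e+02] 
 [[-1.97618859e-04  9.99999970e-01  1.42350172e-04]
 [-9.56558227e-01 -1.47532994e-04 -2.91541312e-01]
 [-2.91541283e-01 -1.93780290e-04  9.56558228e-01]]
```

View pics/topc.png

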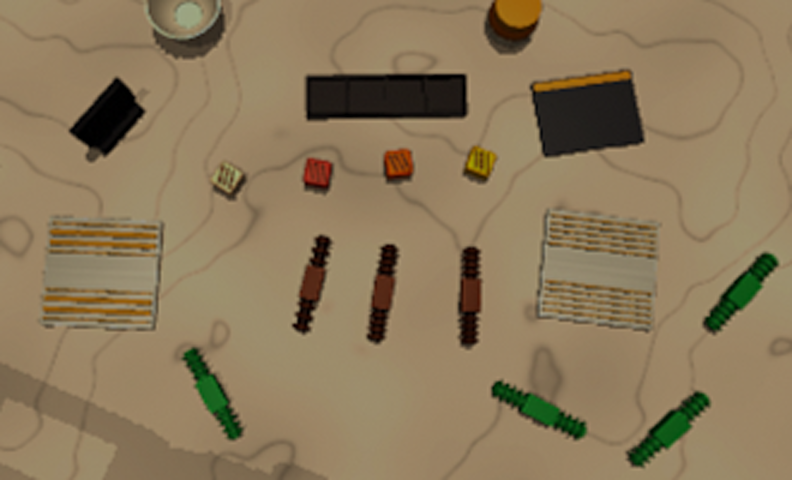

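```bash
python3 - <<'E'
from h import *
plan([480,-20,200],np.pi)
E
```

```text
turn z frac -0.0612 (deg 22.0) j6 -0.07  shift frac [-3.524 -7.369  0.412] t 0.2
```

```bash
python3 -m pendant '[[[0,0,0],[0,0,-0.0204],85],[[0,0,0],[0,0,-0.0204],85],[[0,0,0],[0,0,-0.0204],85],[[-0.207,-0.433,0.024],[0,0,0],85],[[-0.207,-0.433,0.024],[0,0,0],85],[[-0.207,-0.433,0.024],[0,0,0],85],[[-0.207,-0.433,0.024],[0,0,0],85],[[-0.207,-0.433,0.024],[0,0,0],85],[[-0.207,-0.433,0.024],[0,0,0],85],[[-0.207,-0.433,0.024],[0,0,0],85]]' 40
python3 -m pendant '[[[-0.207,-0.433,0.024],[0,0,0],85],[[-0.207,-0.433,0.024],[0,0,0],85],[[-0.207,-0.433,0.024],[0,0,0],85],[[-0.207,-0.433,0.024],[0,0,0],85],[[-0.207,-0.433,0.024],[0,0,0],85],[[-0.207,-0.433,0.024],[0,0,0],85],[[-0.207,-0.433,0.024],[0,0,0],85],[[-0.207,-0.433,0.024],[0,0,0],85],[[-0.207,-0.433,0.024],[0,0,0],85],[[-0.207,-0.433,0.024],[0,0,0],85]]'
python3 - <<'E'
from h import *
e,R,y,s=tool();print(e,s["tcp_rot"],s["joint_pos"],s["time_s"])
f=grab("wrist","w1.png",None,1.25)
cv2.imwrite("pics/w1raw.png",f["image"][:,:,::-1]);np.savez("w1.npz",**{k:v for k,v in f.items() if k!="image"})
E
```

```text
time_s: 1.25
eef_pos: [324.8, 304.2, 218.7]
tcp_rot: [3.142, 0.0, -3.141]
ft_force: [0.3, -0.2, 0.1]
width: 85.1
grasp_force: 0.0
time_s: 2.25
eef_pos: [480.1, -20.7, 200.7]
tcp_rot: [3.141, 0.0, 3.141]
ft_force: [-1.0, 0.2, 0.8]
width: 85.0
grasp_force: 0.0
[480.06494349 -20.66449101 200.68661829] [3.14146427e+00 2.06563038e-04 3.14099327e+00] [-1.31074936e-01  2.03140294e-01  1.74069974e+00  1.65562223e-04
  1.19756452e+00 -1.70133225e+00] 2.25
```

View pics/w1.png

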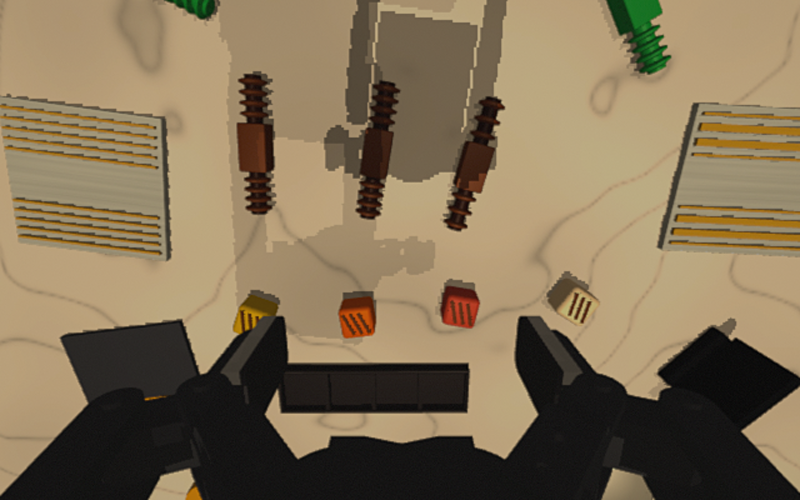

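```bash
cat >> h.py <<'E'
def rect(f,x0,x1,y0,y1,z,k):
    """metric view: column = (y1-y)*k ... image up = +x, left = +y"""
    w,h=int((y1-y0)*k),int((x1-x0)*k)
    c=[(x1,y1),(x1,y0),(x0,y0),(x0,y1)]
    src=np.float32([proj(f,(a,b,z)) for a,b in c]);dst=np.float32([(0,0),(w,0),(w,h),(0,h)])
    return cv2.warpPerspective(np.ascontiguousarray(f["image"][:,:,::-1]),cv2.getPerspectiveTransform(src,dst),(w,h),flags=cv2.INTER_CUBIC)
def blobs(f,z,lo,hi,amin=150):
    hsv=cv2.cvtColor(np.ascontiguousarray(f["image"]),cv2.COLOR_RGB2HSV)
    m=cv2.inRange(hsv,np.array(lo),np.array(hi));m=cv2.morphologyEx(m,cv2.MORPH_CLOSE,np.ones((5,5)))
    n,l,st,ce=cv2.connectedComponentsWithStats(m);out=[]
    for i in range(1,n):
        if st[i,4]<amin: continue
        v,u=np.nonzero(l==i);p=np.array([unproj(f,a,b,z)[:2] for a,b in zip(u,v)]).astype(np.float32)
        r=cv2.minAreaRect(p);out.append((ce[i].round(),p.mean(0).round(1),np.round(r[0],1),np.round(r[1],1),round(r[2],1)))
    return out
E
python3 - <<'E'
from h import *
f=dict(np.load("w1.npz"));f["image"]=cv2.imread("pics/w1raw.png")[:,:,::-1]
for k in("cx","cy","f"):f[k]=float(f[k])
cv2.imwrite("pics/bolts.png",rect(f,350,490,-170,80,16,3))
hsv=cv2.cvtColor(np.ascontiguousarray(f["image"]),cv2.COLOR_RGB2HSV)
for u,v in[(204,118),(301,120),(380,132),(300,100),(203,75),(150,100),(210,40),(205,250),(286,254),(368,245),(463,240)]:print(u,v,hsv[v,u])
E
```

```text
204 118 [  9 184  83]
301 120 [ 11 176  42]
380 132 [  8 159  61]
300 100 [ 6 85 15]
203 75 [  7 172  49]
150 100 [ 18  86 186]
210 40 [ 17  87 161]
205 250 [ 21 240 165]
286 254 [ 12 241 167]
368 245 [ 11 191  92]
463 240 [ 19 117 190]
```

View pics/bolts.png

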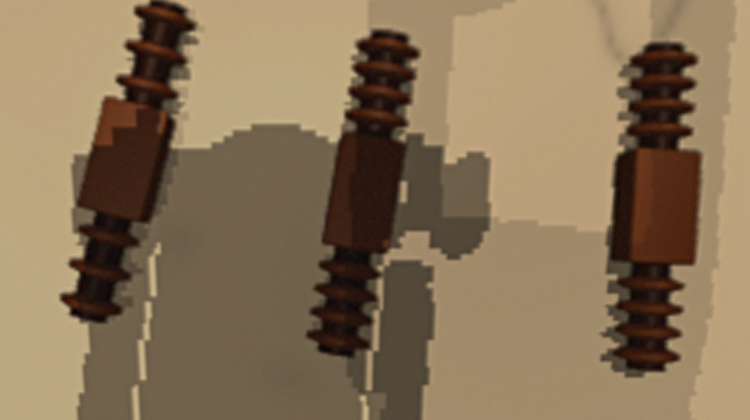

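```bash
cat > snap.py <<'E'
import sys
from h import *
f=grab("wrist");np.savez(sys.argv[1]+".npz",**f);e,R,y,s=tool();print(e.round(1),round(y,4),s["time_s"])
E
cat >> h.py <<'E'
def load(n):
    f=dict(np.load(n+".npz"));
    for k in("cx","cy","f"):f[k]=float(f[k])
    return f
E
python3 -m pendant '[[[0.074,-0.396,0.104],[0,0,0],85],[[0.074,-0.396,0.104],[0,0,0],85],[[0.074,-0.396,0.104],[0,0,0],85],[[0.074,-0.396,0.104],[0,0,0],85],[[0.074,-0.396,0.104],[0,0,0],85],[[0.074,-0.396,0.104],[0,0,0],85],[[0.074,-0.396,0.104],[0,0,0],85],[[0.074,-0.396,0.104],[0,0,0],85],[[0.074,-0.396,0.104],[0,0,0],85],[[0,0,0],[0,0,0],85]]' >/dev/null
python3 snap.py gf
python3 -m pendant '[[[0,0.44,0],[0,0,0],85],[[0,0.44,0],[0,0,0],85],[[0,0.44,0],[0,0,0],85],[[0,0.44,0],[0,0,0],85],[[0,0.44,0],[0,0,0],85],[[0,0.44,0],[0,0,0],85],[[0,0.44,0],[0,0,0],85],[[0,0.44,0],[0,0,0],85],[[0,0.44,0],[0,0,0],85],[[0,0.44,0],[0,0,0],85]]' >/dev/null
python3 -m pendant '[[[0,0.44,0],[0,0,0],85],[[0,0.44,0],[0,0,0],85],[[0,0.44,0],[0,0,0],85],[[0,0.44,0],[0,0,0],85],[[0,0.44,0],[0,0,0],85],[[0,0.44,0],[0,0,0],85],[[0,0.44,0],[0,0,0],85],[[0,0.08,0],[0,0,0],85],[[0,0,0],[0,0,0],85],[[0,0,0],[0,0,0],85]]' >/dev/null
python3 snap.py gc
python3 - <<'E'
from h import *
a=rect(load("gf"),370,530,-370,-210,11.5,2.4);b=rect(load("gc"),370,530,200,360,11.5,2.4)
cv2.imwrite("pics/gauges.png",np.hstack([a,b]))
E
```

```text
[ 429.2 -287.7  129.9] 3.1384 3.35
[428.9 279.7 130.5] 3.1414 5.4
```

View pics/gauges.png

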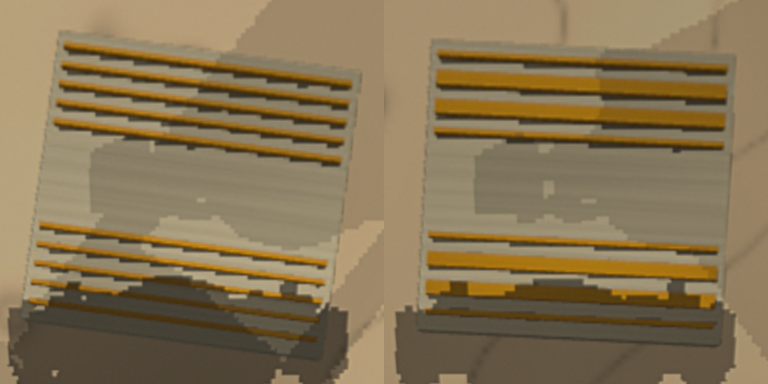

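```bash
cat > gfit.py <<'E'
from h import *
from scipy.optimize import minimize
def gfit(name,x0,x1,y0,y1,ribs,c):
    f=load(name);k=4;im=rect(f,x0,x1,y0,y1,11.5,k)
    hsv=cv2.cvtColor(im,cv2.COLOR_BGR2HSV);m=(cv2.inRange(hsv,np.array([10,140,60]),np.array([25,255,255]))/255).astype(np.float32)
    m=cv2.GaussianBlur(m,(0,0),3)
    gx,gy=[],[]
    for s in(1,-1):
        for a,b in ribs:
            X,Y=np.meshgrid(np.arange(a,b,.5)+.25,np.arange(-58,58,2));gx+=list(s*X.ravel());gy+=list(Y.ravel())
    gx=np.array(gx);gy=np.array(gy)
    def smp(p,ox=0):
        x=p[0]+np.cos(p[2])*(gx+ox)-np.sin(p[2])*gy;y=p[1]+np.sin(p[2])*(gx+ox)+np.cos(p[2])*gy
        return cv2.remap(m,((y1-y)*k).astype(np.float32),((x1-x)*k).astype(np.float32),cv2.INTER_LINEAR)
    best=None
    for dx in np.arange(-6,7,2):
        r=minimize(lambda p:-smp(p).mean(),[c[0]+dx,c[1],c[2]],method="Nelder-Mead",options=dict(initial_simplex=[[c[0]+dx,c[1],c[2]],[c[0]+dx+2,c[1],c[2]],[c[0]+dx,c[1]+3,c[2]],[c[0]+dx,c[1],c[2]+.03]]))
        if best is None or r.fun<best.fun:best=r
    return best.x,best.fun
def corners(name,x1,y1,pts,z):
    f=load(name);q=[]
    for c,r in pts:
        u=proj(f,(x1-r/2.4,y1-c/2.4,11.5));q.append(unproj(f,*u,z)[:2])
    q=np.array(q);ax=(q[0]+q[1]-q[2]-q[3]);ay=(q[0]+q[3]-q[1]-q[2])
    return q.mean(0),np.arctan2(ax[1],ax[0]),np.arctan2(-ay[0],ay[1]),np.linalg.norm(ax)/2,np.linalg.norm(ay)/2
E
python3 - <<'E'
from gfit import *
print(corners("gf",530,-210,[(59,31),(361,72),(322,358),(23,318)],8))
print(corners("gc",530,360,[(433-384,39),(735-384,55),(719-384,345),(417-384,328)],8))
print(gfit("gf",370,530,-370,-210,[(20.5,23),(29,31),(37,39),(45,47),(53,55.5)],(448,-287,-.13)))
print(gfit("gc",370,530,200,360,[(20.5,23),(29,35),(41,47),(53,55.5)],(448,280,-.055)))
E
```

```text
(array([ 450.10859117, -289.69173691]), np.float64(-0.13015016469987348), np.float64(-0.13396811628972788), np.float64(122.0176544510469), np.float64(128.04504400637535))
(array([451.37749637, 280.0005277 ]), np.float64(-0.05521153375942917), np.float64(-0.054581494957136135), np.float64(122.43403838894709), np.float64(127.71606036173436))
(array([ 4.49924697e+02, -2.89119496e+02, -1.35833820e-01]), np.float64(-0.8041051030158997))
(array([ 4.51054985e+02,  2.80881313e+02, -5.08025444e-02]), np.float64(-0.889326274394989))
```

```bash
python3 -m pendant '[[[0.027,-0.402,0],[0,0,0],85],[[0.027,-0.402,0],[0,0,0],85],[[0.027,-0.402,0],[0,0,0],85],[[0.027,-0.402,0],[0,0,0],85],[[0.027,-0.402,0],[0,0,0],85],[[0.027,-0.402,0],[0,0,0],85],[[0.027,-0.402,0],[0,0,0],85],[[0.027,-0.402,0],[0,0,0],85],[[0,0,0],[0,0,0],60],[[0,0,0],[0,0,0],60]]' >/dev/null
python3 snap.py b1
python3 - <<'E'
from h import *
f=load("b1")
for z in(11,):
  for b in blobs(f,z,[0,110,5],[16,255,130],400):print(b)
cv2.imwrite("pics/b1.png",rect(f,350,500,-170,90,16,3))
E
```

```text
[413.1  38.9 130.6] 3.139 6.45
(array([117., 199.]), array([ 419.8, -139.9], dtype=float32), array([ 422. , -140.3]), array([ 34.8, 112.2]), 86.6)
(array([231., 202.]), array([422.6, -40.9], dtype=float32), array([426. , -41.5]), array([ 26.2, 111.7]), 80.6)
(array([322., 216.]), array([436.5,  38.7], dtype=float32), array([437.7,  38.8]), array([ 23.3, 112.5]), 75.5)
(array([315., 334.]), array([561.1,  31.8], dtype=float32), array([563. ,  32.7]), array([32.6, 44.2]), 80.3)
```

View pics/b1.png

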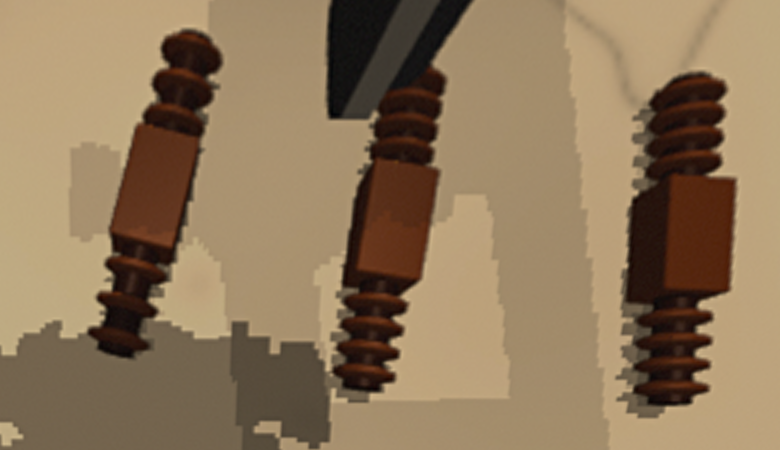

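```bash
cat > bfit.py <<'E'
from h import *
from scipy.optimize import minimize
th=np.linspace(0,2*np.pi,24,endpoint=False)
def cyl(a,b,r): return np.array([(x,r*np.cos(t),r*np.sin(t)) for x in(a,b) for t in th])
def parts(kind):
    P=[np.array([(x,y,z) for x in(-19,19) for y in(-11,11) for z in(-11,11)],float),cyl(-55,55,7)]
    for d in((26,38,50) if kind=="c" else (26,34,42,50)):
        for s in(1,-1):
            P.append(np.vstack([cyl(s*d-1,s*d+1,11),cyl(s*d-2.2,s*d+2.2,7)]))
    return P
def bfit(f,kind,c,z=11,up=4,pad=14):
    hsv=cv2.cvtColor(np.ascontiguousarray(f["image"]),cv2.COLOR_RGB2HSV)
    m=cv2.inRange(hsv,np.array([0,110,5]),np.array([16,255,130]))
    P=parts(kind)
    pc=np.array([proj(f,(c[0]+a,c[1]+b,z)) for a in(-75,75) for b in(-35,35)])
    u0,v0=np.floor(pc.min(0)).astype(int).clip(0);u1,v1=np.ceil(pc.max(0)).astype(int).clip(0,[639,399])
    M=cv2.resize(m[v0:v1,u0:u1],None,fx=up,fy=up,interpolation=cv2.INTER_LINEAR)>127
    def ren(p):
        R=Ro.from_euler("z",p[2]).as_matrix();I=np.zeros(M.shape,np.uint8)
        for q in P:
            X=q@R.T+[p[0],p[1],z];cm=X@f["R"].T+f["t"];uv=cm[:,:2]/cm[:,2:]*f["f"]+[f["cx"],f["cy"]]
            uv=(uv-[u0,v0]+.5)*up
            cv2.fillConvexPoly(I,cv2.convexHull(np.round(uv*16).astype(np.int32)),1,shift=4)
        return I>0
    def cost(p):
        I=ren(p);return -(I&M).sum()/(I|M).sum()
    b=min((minimize(cost,[c[0]+dx,c[1],c[2]],method="Nelder-Mead",options=dict(xatol=.02,fatol=1e-5,initial_simplex=[[c[0]+dx,c[1],c[2]],[c[0]+dx+4,c[1],c[2]],[c[0]+dx,c[1]+4,c[2]],[c[0]+dx,c[1],c[2]+.08]])) for dx in(-3,3)),key=lambda r:r.fun)
    return b.x.round(3),round(b.fun,3)
E
python3 - <<'E'
from bfit import *
f=load("b1")
print(bfit(f,"c",(436,38,-.25)),bfit(f,"f",(436,38,-.25)))
print(bfit(f,"f",(423,-41,-.15)),bfit(f,"c",(423,-41,-.15)));print(bfit(f,"f",(420,-140,-.05)),bfit(f,"c",(420,-140,-.05)))
E
```

```text
(array([ 4.36641e+02,  3.83500e+01, -2.43000e-01]), np.float64(-0.865)) (array([ 4.36723e+02,  3.84060e+01, -2.47000e-01]), np.float64(-0.821))
(array([ 4.25665e+02, -4.06870e+01, -1.79000e-01]), np.float64(-0.862)) (array([ 4.25644e+02, -4.07340e+01, -1.81000e-01]), np.float64(-0.839))
(array([ 4.20815e+02, -1.39253e+02, -5.90000e-02]), np.float64(-0.888)) (array([ 4.21025e+02, -1.39138e+02, -6.10000e-02]), np.float64(-0.855))
```

```bash
python3 - <<'E'
from h import *
plan([436.6,38.35,4],np.pi-.243)
E
```

```text
turn z frac 0.0383 (deg -13.8) j6 -1.58  shift frac [-0.305  0.069  1.688] t 6.5
```

```bash
python3 -m pendant '[[[0,0,0],[0,0,0.01915],50],[[0,0,0],[0,0,0.01915],50],[[-0.305,0.069,0],[0,0,0],50],[[0,0,0.338],[0,0,0],50],[[0,0,0.338],[0,0,0],50],[[0,0,0.338],[0,0,0],50],[[0,0,0.338],[0,0,0],50],[[0,0,0.236],[0,0,0],50],[[0,0,0.1],[0,0,0],50],[[0,0,0],[0,0,0],50]]'
python3 -m pendant '[[[0,0,0],[0,0,0],10],[[0,0,0],[0,0,0],10],[[0,0,0],[0,0,0],10],[[0,0,0],[0,0,0],10],[[0,0,0],[0,0,0],10],[[0,0,0],[0,0,0],10],[[0,0,-0.1],[0,0,0],10],[[0,0,-0.3],[0,0,0],10],[[0,0,-0.3],[0,0,0],10],[[0,0,-0.3],[0,0,0],10]]' 50
python3 - <<'E'
from h import *
plan([449.4,248.2,75],np.pi-.055)
plan([449.4,248.2,14.5],np.pi-.055)
E
```

```text
time_s: 7.45
eef_pos: [436.3, 39.6, 3.1]
tcp_rot: [-3.141, -0.002, 2.902]
ft_force: [0.7, -0.3, 0.0]
width: 50.2
grasp_force: 0.0
time_s: 8.45
eef_pos: [436.5, 38.8, 80.1]
tcp_rot: [-3.141, -0.0, 2.901]
ft_force: [0.1, 0.4, -0.6]
width: 21.0
grasp_force: 49.1
turn z frac -0.0296 (deg 10.7) j6 -1.34  shift frac [-0.018  2.797  0.068] t 8.4
turn z frac -0.0296 (deg 10.7) j6 -1.34  shift frac [-0.018  2.797  0.874] t 8.4
```

```bash
python3 -m pendant '[[[0,0,0],[0,0,-0.0148],10],[[0,0,0],[0,0,-0.0148],10],[[0,0.4,0.01],[0,0,0],10],[[0,0.4,0.01],[0,0,0],10],[[0,0.4,0.01],[0,0,0],10],[[0,0.4,0.01],[0,0,0],10],[[0,0.4,0.01],[0,0,0],10],[[0,0.4,0.01],[0,0,0],10],[[-0.018,0.397,0.01],[0,0,0],10],[[0,0,0],[0,0,0],10]]'
python3 snap.py h1
python3 - <<'E'
from bfit import *
f=load("h1");cv2.imwrite("pics/h1.png",f["image"][:,:,::-1])
e,R,y,s=tool();print(e,y,s["grasp_force"])
plan([449.4,248.2,14.5],np.pi-.055)
E
```

```text
time_s: 9.45
eef_pos: [451.1, 251.6, 74.4]
tcp_rot: [3.139, 0.003, 3.089]
ft_force: [0.8, 0.1, -0.6]
width: 21.5
grasp_force: 49.2
[450.1 249.7  74.1] 3.0894 9.5
[450.11092623 249.68826352  74.06666371] 3.0894293233122654 49.210962653160095
turn z frac 0.0005 (deg -0.2) j6 -1.09  shift frac [ 0.008 -0.02   0.794] t 9.5
```

View pics/h1.png

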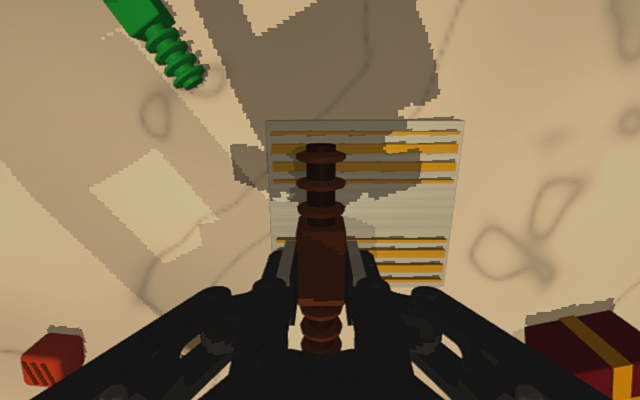

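```bash
python3 - <<'E'
from bfit import *
f=load("h1")
for z in(80,82,84):print(bfit(f,"c",(450,249,-.05),z=z))
E
```

```text
(array([ 4.49647e+02,  2.51334e+02, -5.00000e-02]), np.float64(-0.87))
(array([ 4.49287e+02,  2.51398e+02, -4.80000e-02]), np.float64(-0.847))
(array([ 4.48744e+02,  2.51340e+02, -4.90000e-02]), np.float64(-0.823))
```

```bash
python3 -m pendant '[[[0,-0.025,0.2],[0,0,0],10],[[0,0,0.2],[0,0,0],10],[[0,0,0.2],[0,0,0],10],[[0,0,0.1],[0,0,0],10],[[0,0,0.05],[0,0,0],10],[[0,0,0.03],[0,0,0],10],[[0,0,0.02],[0,0,0],10],[[0,0,0.02],[0,0,0],10],[[0,0,0.015],[0,0,0],10],[[0,0,0],[0,0,0],10]]'
python3 -c "
from h import *
s=robot.state();print(s['eef_pos'],s['ft_force'])"
```

```text
time_s: 10.5
eef_pos: [450.3, 246.5, 12.9]
tcp_rot: [3.141, 0.002, 3.087]
ft_force: [-2.9, -2.4, 13.4]
width: 21.1
grasp_force: 51.0
[450.29067931 246.46907742  12.93162791] [-2.85278272 -2.40233211 13.40483444]
```

```bash
R='print'; python3 -m pendant '[[[0.005,0,0],[0,0,0],10],[[0.005,0,0],[0,0,0],10],[[0.005,0,0],[0,0,0],10],[[0.005,0,0],[0,0,0],10],[[0,0,0],[0,0,0],10],[[0,0,0],[0,0,0],10],[[0,0,0],[0,0,0],10],[[0,0,0],[0,0,0],10],[[0,0,0],[0,0,0],10],[[0,0,0],[0,0,0],10]]'
python3 -m pendant '[[[-0.005,0,0],[0,0,0],10],[[-0.005,0,0],[0,0,0],10],[[-0.005,0,0],[0,0,0],10],[[-0.005,0,0],[0,0,0],10],[[-0.005,0,0],[0,0,0],10],[[-0.005,0,0],[0,0,0],10],[[-0.005,0,0],[0,0,0],10],[[-0.005,0,0],[0,0,0],10],[[0,0,0],[0,0,0],10],[[0,0,0],[0,0,0],10]]'
```

```text
time_s: 11.5
eef_pos: [450.3, 246.5, 12.9]
tcp_rot: [3.141, 0.004, 3.088]
ft_force: [1.0, -2.8, 11.6]
width: 21.0
grasp_force: 50.7
time_s: 12.5
eef_pos: [450.3, 246.5, 12.9]
tcp_rot: [3.141, -0.0, 3.087]
ft_force: [-5.7, 0.2, 15.9]
width: 21.2
grasp_force: 51.3
```

```bash
python3 -m pendant '[[[0,0,0],[0,0,0],45],[[0,0,0],[0,0,0],45],[[0,0,0],[0,0,0],45],[[0,0,0],[0,0,0],45],[[0,0,-0.1],[0,0,0],50],[[0,0,-0.3],[0,0,0],50],[[0,0,-0.3],[0,0,0],50],[[0,0,-0.3],[0,0,0],60],[[0.13,0,-0.3],[0,0,0],60],[[0.13,0,-0.26],[0,0,0],60]]'
python3 -m pendant '[[[0,0,0],[0,0,0],60],[[0,0,0],[0,0,0],60],[[0,0,0],[0,0,0],60],[[0,0,0],[0,0,0],60],[[0,0,0],[0,0,0],60],[[0,0,0],[0,0,0],60],[[0,0,0],[0,0,0],60],[[0,0,0],[0,0,0],60],[[0,0,0],[0,0,0],60],[[0,0,0],[0,0,0],60]]' >/dev/null
python3 snap.py p1
python3 - <<'E'
from bfit import *
f=load("p1");e,R,y,s=tool();print(e)
for z in(19,22.5):print(bfit(f,"c",(450,248,-.05),z=z))
cv2.imwrite("pics/p1.png",rect(f,380,520,210,350,11.5,4))
E
```

```text
time_s: 13.5
eef_pos: [432.0, 247.5, 129.5]
tcp_rot: [3.141, 0.001, 3.086]
ft_force: [-0.3, 0.6, 0.9]
width: 59.6
grasp_force: 0.0
[431.8 247.4 128.1] 3.0867 14.55
[431.76910713 247.41350324 128.08397644]
(array([ 4.49223e+02,  2.46169e+02, -4.90000e-02]), np.float64(-0.85))
(array([ 4.48037e+02,  2.46233e+02, -5.20000e-02]), np.float64(-0.825))
```

View pics/p1.png

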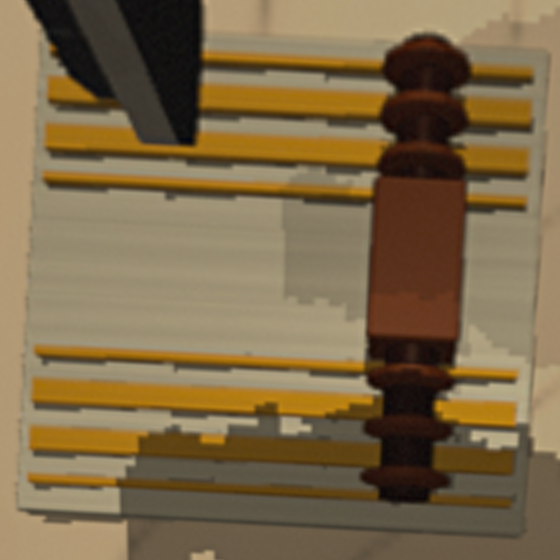

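```bash
python3 - <<'E'
from bfit import *
f=load("p1")
for z in(15,17,18,19,20,21,22,24):print(z,bfit(f,"c",(450,248,-.05),z=z))
f=load("b1")
for z in(7,9,11,13,15):print(z,bfit(f,"c",(436,38,-.25),z=z))
plan([413,-41,130],np.pi)
E
```

```text
15 (array([ 4.50158e+02,  2.46197e+02, -5.50000e-02]), np.float64(-0.872))
17 (array([ 4.49629e+02,  2.46217e+02, -5.50000e-02]), np.float64(-0.862))
18 (array([ 4.49419e+02,  2.46147e+02, -5.10000e-02]), np.float64(-0.856))
19 (array([ 4.49223e+02,  2.46169e+02, -4.90000e-02]), np.float64(-0.85))
20 (array([ 4.48809e+02,  2.46213e+02, -4.40000e-02]), np.float64(-0.844))
21 (array([ 4.48545e+02,  2.46175e+02, -4.90000e-02]), np.float64(-0.836))
22 (array([ 4.48259e+02,  2.46257e+02, -5.00000e-02]), np.float64(-0.829))
24 (array([ 4.47581e+02,  2.46395e+02, -5.10000e-02]), np.float64(-0.813))
7 (array([ 4.37608e+02,  3.85670e+01, -2.50000e-01]), np.float64(-0.888))
9 (array([ 4.36929e+02,  3.85420e+01, -2.46000e-01]), np.float64(-0.877))
11 (array([ 4.36641e+02,  3.83500e+01, -2.43000e-01]), np.float64(-0.865))
13 (array([ 4.35854e+02,  3.82870e+01, -2.46000e-01]), np.float64(-0.851))
15 (array([ 4.35262e+02,  3.81650e+01, -2.42000e-01]), np.float64(-0.838))
turn z frac -0.0087 (deg 3.1) j6 -1.08  shift frac [ 0.25  -3.846 -0.026] t 14.6
```

```bash
python3 -m pendant '[[[0,0,0],[0,0,-0.0087],60],[[0.028,-0.427,-0.003],[0,0,0],60],[[0.028,-0.427,-0.003],[0,0,0],60],[[0.028,-0.427,-0.003],[0,0,0],60],[[0.028,-0.427,-0.003],[0,0,0],60],[[0.028,-0.427,-0.003],[0,0,0],60],[[0.028,-0.427,-0.003],[0,0,0],60],[[0.028,-0.427,-0.003],[0,0,0],60],[[0.028,-0.427,-0.003],[0,0,0],60],[[0.028,-0.427,-0.003],[0,0,0],60]]' >/dev/null
python3 -m pendant '[[[0,0,0],[0,0,0],50],[[0,0,0],[0,0,0],50],[[0,0,0],[0,0,0],50],[[0,0,0],[0,0,0],50],[[0,0,0],[0,0,0],50],[[0,0,0],[0,0,0],50],[[0,0,0],[0,0,0],50],[[0,0,0],[0,0,0],50],[[0,0,0],[0,0,0],50],[[0,0,0],[0,0,0],50]]' >/dev/null
python3 snap.py b2
python3 - <<'E'
from bfit import *
f=load("b2");r=bfit(f,"f",(423,-41,-.17));print(r,bfit(f,"f",(420,-139,-.06)))
plan([r[0][0],r[0][1],4],np.pi+r[0][2])
E
```

```text
[412.8 -40.9 130. ] 3.1412 16.6
(array([ 4.25332e+02, -4.13930e+01, -1.67000e-01]), np.float64(-0.876)) (array([ 4.21012e+02, -1.39752e+02, -6.30000e-02]), np.float64(-0.894))
turn z frac 0.0265 (deg -9.5) j6 -1.77  shift frac [-0.166  0.021  1.681] t 16.6
```

```bash
python3 -m pendant '[[[0,0,0],[0,0,0.01325],50],[[0,0,0],[0,0,0.01325],50],[[-0.166,0.021,0],[0,0,0],50],[[0,0,0.338],[0,0,0],50],[[0,0,0.338],[0,0,0],50],[[0,0,0.338],[0,0,0],50],[[0,0,0.338],[0,0,0],50],[[0,0,0.228],[0,0,0],50],[[0,0,0.1],[0,0,0],50],[[0,0,0],[0,0,0],50]]'
python3 -m pendant '[[[0,0,0],[0,0,0],10],[[0,0,0],[0,0,0],10],[[0,0,0],[0,0,0],10],[[0,0,0],[0,0,0],10],[[0,0,0],[0,0,0],10],[[0,0,0],[0,0,0],10],[[0,0,-0.1],[0,0,0],10],[[0,0,-0.3],[0,0,0],10],[[0,0,-0.3],[0,0,0],10],[[0,0,-0.3],[0,0,0],10]]' 50
python3 - <<'E'
from h import *
plan([454.3,-257.8,75],np.pi-.133)
E
```

```text
time_s: 17.6
eef_pos: [425.5, -41.4, 3.2]
tcp_rot: [3.142, -0.002, 2.976]
ft_force: [-1.0, -0.0, 0.5]
width: 50.0
grasp_force: 0.0
time_s: 18.6
eef_pos: [424.8, -41.2, 80.2]
tcp_rot: [3.142, -0.001, 2.975]
ft_force: [-0.4, -0.3, -0.0]
width: 21.3
grasp_force: 49.2
turn z frac -0.0054 (deg 1.9) j6 -1.60  shift frac [-0.773 -2.81   0.069] t 18.6
```

```bash
python3 -m pendant '[[[0,0,0],[0,0,-0.0054],10],[[-0.097,-0.351,0.009],[0,0,0],10],[[-0.097,-0.351,0.009],[0,0,0],10],[[-0.097,-0.351,0.009],[0,0,0],10],[[-0.097,-0.351,0.009],[0,0,0],10],[[-0.097,-0.351,0.009],[0,0,0],10],[[-0.097,-0.351,0.009],[0,0,0],10],[[-0.097,-0.351,0.009],[0,0,0],10],[[-0.094,-0.353,0.009],[0,0,0],10],[[0,0,0],[0,0,0],10]]'
python3 -m pendant '[[[0,0,0],[0,0,0],10],[[0,0,0],[0,0,0],10],[[0,0,0],[0,0,0],10],[[0,0,0],[0,0,0],10],[[0,0,0],[0,0,0],10],[[0,0,0],[0,0,0],10],[[0,0,0],[0,0,0],10],[[0,0,0],[0,0,0],10],[[0,0,0],[0,0,0],10],[[0,0,0],[0,0,0],10]]' >/dev/null
python3 snap.py h2
python3 - <<'E'
from bfit import *
f=load("h2");e,R,y,s=tool();print(e,y,s["width"],s["grasp_force"]);
print(bfit(f,"f",(e[0],e[1],y-np.pi),z=e[2]+7.3))
E
```

```text
time_s: 19.6
eef_pos: [456.3, -261.7, 74.4]
tcp_rot: [-3.139, 0.003, 3.006]
ft_force: [-0.2, 0.4, 0.3]
width: 21.5
grasp_force: 49.2
[ 454.9 -258.    73.6] 3.0088 20.65
[ 454.85900109 -257.9584793    73.64674193] 3.008757346785446 20.96828690881369 49.22573268413544
(array([ 4.53377e+02, -2.58056e+02, -1.33000e-01]), np.float64(-0.861))
```

```bash
python3 -m pendant '[[[-0.011,0,0.2],[0,0,0],10],[[0,0,0.2],[0,0,0],10],[[0,0,0.2],[0,0,0],10],[[0,0,0.1],[0,0,0],10],[[0,0,0.05],[0,0,0],10],[[0,0,0.03],[0,0,0],10],[[0,0,0.02],[0,0,0],10],[[0,0,0.015],[0,0,0],10],[[0,0,0.013],[0,0,0],10],[[0,0,0],[0,0,0],10]]'
python3 -m pendant '[[[0,0,0],[0,0,0],45],[[0,0,0],[0,0,0],45],[[0,0,0],[0,0,0],45],[[0,0,0],[0,0,0],45],[[0,0,-0.1],[0,0,0],50],[[0,0,-0.3],[0,0,0],50],[[0,0,-0.3],[0,0,0],50],[[0,0,-0.3],[0,0,0],60],[[0.13,0,-0.3],[0,0,0],60],[[0.13,0,-0.26],[0,0,0],60]]'
python3 -m pendant '[[[0,0,0],[0,0,0],60],[[0,0,0],[0,0,0],60],[[0,0,0],[0,0,0],60],[[0,0,0],[0,0,0],60],[[0,0,0],[0,0,0],60],[[0,0,0],[0,0,0],60],[[0,0,0],[0,0,0],60],[[0,0,0],[0,0,0],60],[[0,0,0],[0,0,0],60],[[0,0,0],[0,0,0],60]]' >/dev/null
python3 snap.py p2
python3 - <<'E'
from bfit import *
f=load("p2")
for z in(17,19,22.5):print(bfit(f,"f",(454,-258,-.13),z=z))
plan([413,-139.5,130],np.pi-.06)
E
```

```text
time_s: 21.65
eef_pos: [456.0, -258.3, 13.0]
tcp_rot: [-3.141, 0.001, 3.009]
ft_force: [-2.7, 1.1, 8.3]
width: 21.0
grasp_force: 50.4
time_s: 22.65
eef_pos: [436.5, -255.6, 130.2]
tcp_rot: [-3.141, 0.001, 3.009]
ft_force: [0.3, 0.7, -0.1]
width: 59.8
grasp_force: 0.0
[ 436.3 -255.5  128.6] 3.0087 23.7
(array([ 4.55439e+02, -2.58583e+02, -1.35000e-01]), np.float64(-0.888))
(array([ 4.55054e+02, -2.58427e+02, -1.33000e-01]), np.float64(-0.876))
(array([ 4.54272e+02, -2.58319e+02, -1.34000e-01]), np.float64(-0.851))
turn z frac -0.0116 (deg 4.2) j6 -2.05  shift frac [ 0.403  1.525 -0.019] t 23.7
```

```bash
python3 -m pendant '[[[0,0,0],[0,0,-0.0116],60],[[0.08,0.305,-0.003],[0,0,0],60],[[0.08,0.305,-0.003],[0,0,0],60],[[0.08,0.305,-0.003],[0,0,0],60],[[0.08,0.305,-0.003],[0,0,0],60],[[0.08,0.305,-0.003],[0,0,0],60],[[0,0,0],[0,0,0],60],[[0,0,0],[0,0,0],60],[[0,0,0],[0,0,0],60],[[0,0,0],[0,0,0],50]]' >/dev/null
python3 snap.py b3
python3 - <<'E'
from bfit import *
f=load("b3");r=bfit(f,"f",(420.5,-139.5,-.06));print(r)
plan([r[0][0],r[0][1],4],np.pi+r[0][2])
E
```

```text
[ 413.7 -140.4  129.7] 3.0807 24.75
(array([ 4.20871e+02, -1.40430e+02, -4.70000e-02]), np.float64(-0.847))
turn z frac -0.0022 (deg 0.8) j6 -1.93  shift frac [-0.095  0.004  1.676] t 24.8
```

```bash
python3 -m pendant '[[[-0.095,0.004,0],[0,0,-0.001],50],[[0,0,0.3],[0,0,0],50],[[0,0,0.3],[0,0,0],50],[[0,0,0.338],[0,0,0],50],[[0,0,0.338],[0,0,0],50],[[0,0,0.3],[0,0,0],50],[[0,0,0.1],[0,0,0],50],[[0,0,0],[0,0,0],50],[[0,0,0],[0,0,0],50],[[0,0,0],[0,0,0],50]]'
python3 -m pendant '[[[0,0,0],[0,0,0],10],[[0,0,0],[0,0,0],10],[[0,0,0],[0,0,0],10],[[0,0,0],[0,0,0],10],[[0,0,0],[0,0,0],10],[[0,0,0],[0,0,0],10],[[0,0,-0.1],[0,0,0],10],[[0,0,-0.3],[0,0,0],10],[[0,0,-0.3],[0,0,0],10],[[0,0,-0.3],[0,0,0],10]]' 50
python3 - <<'E'
from h import *
plan([445.8,-321.2,75],np.pi-.133)
E
```

```text
time_s: 25.75
eef_pos: [421.4, -140.1, 4.9]
tcp_rot: [-3.141, 0.002, 3.088]
ft_force: [0.0, 0.5, -0.8]
width: 50.0
grasp_force: 0.0
time_s: 26.75
eef_pos: [420.1, -139.4, 80.2]
tcp_rot: [3.142, -0.0, 3.088]
ft_force: [-0.7, -0.4, -0.3]
width: 21.1
grasp_force: 49.1
turn z frac 0.0126 (deg -4.5) j6 -1.93  shift frac [-0.662 -2.357  0.07 ] t 26.8
```

```bash
python3 -m pendant '[[[0,0,0],[0,0,0.0126],10],[[-0.095,-0.337,0.01],[0,0,0],10],[[-0.095,-0.337,0.01],[0,0,0],10],[[-0.095,-0.337,0.01],[0,0,0],10],[[-0.095,-0.337,0.01],[0,0,0],10],[[-0.095,-0.337,0.01],[0,0,0],10],[[-0.095,-0.337,0.01],[0,0,0],10],[[-0.092,-0.335,0.01],[0,0,0],10],[[0,0,0],[0,0,0],10],[[0,0,0],[0,0,0],10]]'
python3 -m pendant '[[[0,0,0],[0,0,0],10],[[0,0,0],[0,0,0],10],[[0,0,0],[0,0,0],10],[[0,0,0],[0,0,0],10],[[0,0,0],[0,0,0],10],[[0,0,0],[0,0,0],10],[[0,0,0],[0,0,0],10],[[0,0,0],[0,0,0],10],[[0,0,0],[0,0,0],10],[[0,0,0],[0,0,0],10]]' >/dev/null
python3 snap.py h3
python3 - <<'E'
from bfit import *
f=load("h3");e,R,y,s=tool();print(e,y,s["width"],s["grasp_force"]);
print(bfit(f,"f",(e[0],e[1],y-np.pi),z=e[2]+7.3))
E
```

```text
time_s: 27.75
eef_pos: [445.8, -321.4, 73.9]
tcp_rot: [3.141, -0.0, 3.008]
ft_force: [-0.0, 0.2, -1.5]
width: 21.0
grasp_force: 49.2
[ 446.2 -321.4   73.7] 3.0086 28.8
[ 446.17448985 -321.4300014    73.71310632] 3.0086194233737773 20.819498182711488 49.16552245616913
(array([ 4.45609e+02, -3.21571e+02, -1.35000e-01]), np.float64(-0.807))
```

```bash
python3 -m pendant '[[[0,0,0.2],[0,0,0],10],[[0,0,0.2],[0,0,0],10],[[0,0,0.2],[0,0,0],10],[[0,0,0.1],[0,0,0],10],[[0,0,0.05],[0,0,0],10],[[0,0,0.03],[0,0,0],10],[[0,0,0.02],[0,0,0],10],[[0,0,0.015],[0,0,0],10],[[0,0,0.014],[0,0,0],10],[[0,0,0],[0,0,0],10]]'
python3 -m pendant '[[[0,0,0],[0,0,0],40],[[0,0,0],[0,0,0],40],[[0,0,0],[0,0,0],40],[[0,0,0],[0,0,0],40],[[0,0,-0.1],[0,0,0],40],[[0,0,-0.3],[0,0,0],40],[[0,0,-0.3],[0,0,0],50],[[0,0,-0.3],[0,0,0],60],[[0.13,0.2,-0.3],[0,0,0],60],[[0.13,0.2,-0.26],[0,0,0],60]]'
python3 -m pendant '[[[0,0,0],[0,0,0],60],[[0,0,0],[0,0,0],60],[[0,0,0],[0,0,0],60],[[0,0,0],[0,0,0],60],[[0,0,0],[0,0,0],60],[[0,0,0],[0,0,0],60],[[0,0,0],[0,0,0],60],[[0,0,0],[0,0,0],60],[[0,0,0],[0,0,0],60],[[0,0,0],[0,0,0],60]]' >/dev/null
python3 snap.py p3
python3 - <<'E'
from bfit import *
f=load("p3")
for z in(19,22.5):print(bfit(f,"f",(446,-321,-.13),z=z),bfit(f,"f",(454,-258,-.13),z=z))
cv2.imwrite("pics/p3.png",rect(f,380,520,-365,-215,11.5,4))
plan([480,0,200],np.pi/2)
E
```

```text
time_s: 29.8
eef_pos: [446.5, -321.7, 13.0]
tcp_rot: [-3.141, 0.001, 3.009]
ft_force: [-1.8, 0.2, 6.3]
width: 20.8
grasp_force: 50.2
time_s: 30.8
eef_pos: [431.1, -289.3, 130.1]
tcp_rot: [-3.141, 0.001, 3.008]
ft_force: [-0.8, 0.4, -0.4]
width: 59.7
grasp_force: 0.0
[ 430.9 -289.1  128.6] 3.0088 31.85
(array([ 4.46459e+02, -3.22027e+02, -1.37000e-01]), np.float64(-0.882)) (array([ 4.55098e+02, -2.58837e+02, -1.31000e-01]), np.float64(-0.872))
(array([ 4.45762e+02, -3.21394e+02, -1.37000e-01]), np.float64(-0.859)) (array([ 4.54398e+02, -2.59219e+02, -1.31000e-01]), np.float64(-0.848))
turn z frac 0.2289 (deg -82.4) j6 -2.11  shift frac [ 3.855  0.655 -0.952] t 31.9
```

View pics/p3.png

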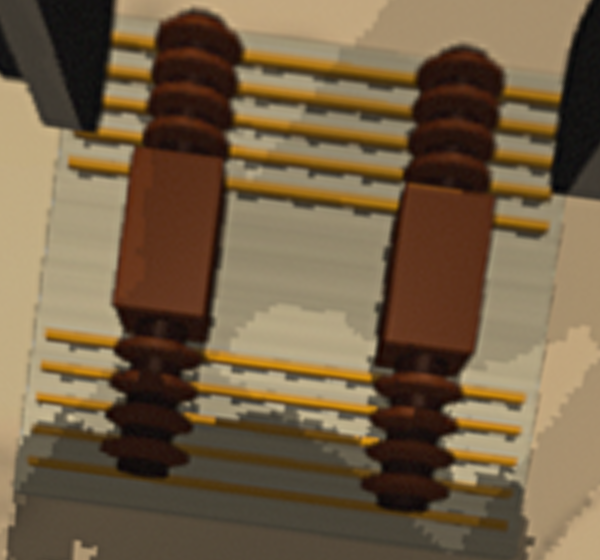

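```bash
python3 -m pendant '[[[0,0,0],[0,0,-0.0211],85],[[-0.191,0.369,-0.106],[0,0,0],85],[[-0.191,0.369,-0.106],[0,0,0],85],[[-0.191,0.369,-0.106],[0,0,0],85],[[-0.191,0.369,-0.106],[0,0,0],85],[[-0.191,0.369,-0.106],[0,0,0],85],[[-0.191,0.369,-0.106],[0,0,0],85],[[-0.191,0.369,-0.106],[0,0,0],85],[[-0.191,0.369,-0.106],[0,0,0],85],[[-0.191,0.369,-0.106],[0,0,0],85]]' >/dev/null
python3 -m pendant '[[[0,0,0],[0,0,0],85],[[0,0,0],[0,0,0],85],[[0,0,0],[0,0,0],85],[[0,0,0],[0,0,0],85],[[0,0,0],[0,0,0],85],[[0,0,0],[0,0,0],85],[[0,0,0],[0,0,0],85],[[0,0,0],[0,0,0],85],[[0,0,0],[0,0,0],85],[[0,0,0],[0,0,0],85]]' >/dev/null
python3 snap.py s1
python3 - <<'E'
from h import *
f=load("s1");I=rect(f,520,700,-180,180,28,2.2)
cv2.imwrite("pics/s1.png",I)
for s,lo,hi in[("or",[5,200,90],[15,255,255]),("red",[0,150,90],[5,255,255]),("ye",[18,190,80],[30,255,255])]:
    for b in blobs(f,14,lo,hi,120):print(s,b)
E
```

```text
[559.8 -40.  200.1] 3.1414 33.9
or (array([392., 180.]), array([565.3,  35.9], dtype=float32), array([564.6,  34. ]), array([29.2, 29.3]), 80.2)
or (array([301., 188.]), array([575. , -61.7], dtype=float32), array([575. , -61.7]), array([30.4, 30.3]), 7.4)
red (array([390., 179.]), array([564.6,  34. ], dtype=float32), array([564.8,  34. ]), array([29.5, 29.4]), 79.1)
ye (array([80.,  5.]), array([ 400.8, -261.2], dtype=float32), array([ 400.3, -260.4]), array([83. ,  3.3]), 82.3)
ye (array([80., 15.]), array([ 408.7, -263. ], dtype=float32), array([ 408.8, -262.7]), array([86.3,  1.6]), 82.4)
ye (array([611.,  13.]), array([406.8, 228.3], dtype=float32), array([406.9, 228.3]), array([20.9,  5.6]), 86.1)
ye (array([79., 24.]), array([ 416.3, -266. ], dtype=float32), array([ 416.6, -264. ]), array([86. ,  1.8]), 82.2)
ye (array([608.,  27.]), array([418.6, 228.1], dtype=float32), array([418.6, 228. ]), array([21.6,  5.5]), 87.4)
ye (array([81., 34.]), array([ 424.3, -265.6], dtype=float32), array([ 424.4, -264.8]), array([84.8,  1.7]), 82.3)
ye (array([82., 43.]), array([ 432.2, -266.6], dtype=float32), array([ 432.2, -266.5]), array([87.4,  1.6]), 82.2)
ye (array([86., 91.]), array([ 474.8, -272.4], dtype=float32), array([ 474.8, -272.5]), array([88.1,  1.6]), 82.3)
ye (array([627., 112.]), array([495.5, 267.5], dtype=float32), array([495.4, 268.2]), array([25.4,  5.1]), 87.4)
ye (array([ 86., 123.]), array([ 505.9, -279. ], dtype=float32), array([ 506. , -278.3]), array([90.8,  1.5]), 82.2)
ye (array([213., 187.]), array([ 573.5, -156.3], dtype=float32), array([ 573.6, -156.3]), array([33.1, 36.8]), 67.7)
ye (array([120., 265.]), array([ 668.1, -274.9], dtype=float32), array([ 668.2, -275.2]), array([  9.9, 112.8]), 7.6)
```

View pics/s1.png

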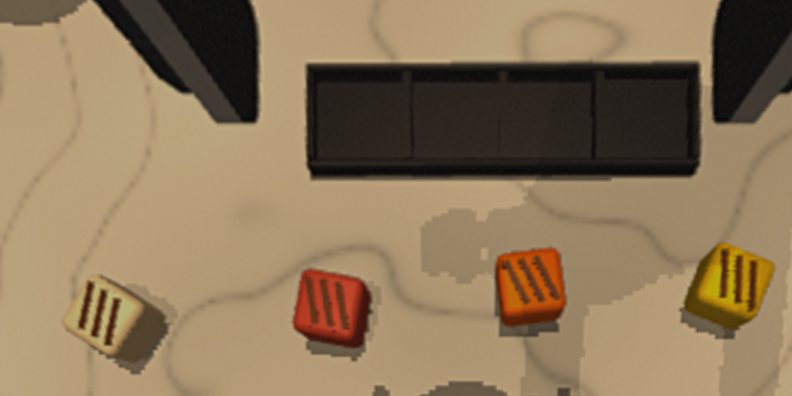

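```bash
cat > pfit.py <<'E'
from h import *
from scipy.optimize import minimize
B=np.array([(x,y,z) for x in(-15,15) for y in(-15,15) for z in(-14,14)],float)
def pbox(f,lo,hi,c,z=14,up=4):
    hsv=cv2.cvtColor(np.ascontiguousarray(f["image"]),cv2.COLOR_RGB2HSV)
    m=cv2.inRange(hsv,np.array(lo),np.array(hi))
    u,v=proj(f,(c[0],c[1],z)).astype(int);u0,v0,u1,v1=u-35,v-35,u+35,v+35
    m=cv2.morphologyEx(m[v0:v1,u0:u1],cv2.MORPH_CLOSE,np.ones((5,5)))
    M=cv2.resize(m,None,fx=up,fy=up,interpolation=cv2.INTER_LINEAR)>127
    # rounded edges: hull of the box with corners cut by 3 mm
    Q=np.vstack([B*s for s in([1,.8,.8],[.8,1,.8],[.8,.8,1],[.93,.93,.93])])
    def cost(p):
        X=Q@Ro.from_euler("z",p[2]).as_matrix().T+[p[0],p[1],z];cm=X@f["R"].T+f["t"];uv=cm[:,:2]/cm[:,2:]*f["f"]+[f["cx"],f["cy"]]
        I=np.zeros(M.shape,np.uint8);cv2.fillConvexPoly(I,cv2.convexHull(np.round((uv-[u0,v0]+.5)*up*16).astype(np.int32)),1,shift=4)
        return -((I>0)&M).sum()/((I>0)|M).sum()
    r=min((minimize(cost,[c[0],c[1],a],method="Nelder-Mead",options=dict(initial_simplex=[[c[0],c[1],a],[c[0]+5,c[1],a],[c[0],c[1]+5,a],[c[0],c[1],a+.25]])) for a in np.radians([-60,-40,-20,0,20])),key=lambda r:r.fun)
    return r.x.round(2),round(r.fun,3)
COL=dict(orange=([5,200,60],[15,255,255]),red=([0,140,60],[10,255,255]),yellow=([17,170,60],[32,255,255]),cream=([15,30,198],[35,200,255]))
E
python3 - <<'E'
from pfit import *
f=load("s1")
for n,c in[("orange",(575,-62)),("red",(564,34)),("yellow",(573,-156)),("cream",(558,133))]:print(n,pbox(f,*COL[n],c))
hsv=cv2.cvtColor(np.ascontiguousarray(f["image"]),cv2.COLOR_RGB2HSV)
u,v=proj(f,(558.2,133,28)).astype(int);print(u,v,hsv[v-16:v+17:4,u-16:u+17:4].tolist())
q=np.array([unproj(f,*proj(f,(700-r/2.2,180-c/2.2,28)),12)[:2] for c,r in[(307,65),(698,63),(696,162),(310,164)]]);print(q.round(1),q.mean(0))
E
```

```text
orange (array([ 5.7282e+02, -6.1590e+01,  3.0000e-02]), np.float64(-0.886))
red (array([ 5.6229e+02,  3.1560e+01, -2.2000e-01]), np.float64(-0.908))
yellow (array([ 5.7319e+02, -1.5552e+02, -4.8000e-01]), np.float64(-0.901))
cream (array([558.  , 133.  ,  -1.05]), np.float64(0.0))
490 176 [[[18, 116, 81], [17, 117, 83], [17, 115, 84], [17, 116, 103], [18, 121, 188], [18, 124, 177], [17, 84, 143], [18, 88, 180], [18, 86, 184]], [[18, 121, 82], [18, 117, 83], [18, 117, 89], [17, 124, 181], [9, 203, 78], [24, 101, 189], [18, 120, 189], [17, 99, 152], [18, 86, 186]], [[18, 120, 83], [17, 115, 82], [16, 124, 169], [25, 96, 188], [12, 160, 94], [21, 111, 117], [23, 108, 175], [21, 111, 183], [17, 127, 165]], [[18, 115, 82], [17, 124, 150], [24, 102, 185], [20, 115, 122], [24, 100, 186], [9, 225, 77], [19, 118, 180], [16, 142, 108], [22, 108, 185]], [[17, 123, 129], [21, 110, 185], [27, 95, 186], [9, 214, 80], [25, 100, 183], [21, 113, 153], [13, 153, 100], [23, 107, 189], [18, 119, 184]], [[17, 123, 157], [25, 98, 185], [26, 95, 178], [22, 108, 153], [13, 162, 104], [24, 102, 192], [11, 188, 84], [20, 116, 187], [18, 85, 185]], [[18, 88, 145], [17, 125, 122], [21, 111, 188], [25, 99, 188], [11, 188, 84], [19, 120, 161], [22, 110, 176], [18, 84, 154], [18, 87, 185]], [[18, 89, 167], [18, 87, 165], [17, 100, 120], [17, 123, 176], [23, 105, 187], [10, 204, 75], [18, 90, 186], [18, 90, 165], [18, 85, 185]], [[18, 88, 182], [18, 85, 182], [18, 88, 183], [18, 86, 186], [18, 106, 159], [18, 89, 183], [18, 89, 181], [18, 87, 175], [19, 87, 185]]]
[[ 679.9   44.6]
 [ 680.8 -142.2]
 [ 633.5 -141.3]
 [ 632.6   43.1]] [656.68104015 -48.94712812]
```

```bash
sed -i 's/cream=(.*$/cream=([9,94,60],[35,240,255]))/' pfit.py; python3 - <<'E'
from pfit import *
r=pbox(load("s1"),*COL["cream"],(557,132));print(r)
x=r[0]
plan([x[0],x[1],80],1.05);plan([x[0],x[1],10],1.05)
E
```

```text
(array([557.59, 134.96,   1.01]), np.float64(-0.965))
turn z frac -0.1671 (deg 60.2) j6 -1.72  shift frac [-2.009  1.187  1.601] t 33.9
turn z frac -0.1671 (deg 60.2) j6 -1.72  shift frac [-2.009  1.187  2.535] t 33.9
```

```bash
python3 -m pendant '[[[0,0,0.1067],[0,0,0.0226],60],[[0,0,0.1067],[0,0,0.0226],60],[[0,0,0.1067],[0,0,0.0226],60],[[0,0,0.1067],[0,0,0.0226],60],[[0,0,0.1067],[0,0,0.0226],60],[[0,0,0.1067],[0,0,0.0226],60],[[0,0,0.1067],[0,0,0.0226],60],[[0,0,0.1067],[0,0,0.0226],60],[[0,0,0.1067],[0,0,0.0226],60],[[0,0,0.1067],[0,0,0.0226],60]]' >/dev/null
python3 -m pendant '[[[0,0,0.1067],[0,0,0.0226],60],[[0,0,0.1067],[0,0,0.0226],60],[[0,0,0.1067],[0,0,0.0226],60],[[0,0,0.1067],[0,0,0.0226],60],[[0,0,0.1067],[0,0,0.0226],60],[[0.392,-0.253,0],[0,0,0],60],[[0.392,-0.253,0],[0,0,0],60],[[0.392,-0.253,0],[0,0,0],60],[[0.392,-0.253,0],[0,0,0],60],[[0.392,-0.253,0],[0,0,0],60]]'
python3 - <<'E'
from h import *
plan([557.6,135,10],1.01)
robot.grab_frame("wrist")
plan([557.6,135,10],1.01)
E
```

```text
time_s: 35.9
eef_pos: [557.5, 136.3, 80.1]
tcp_rot: [3.141, -0.0, 1.011]
ft_force: [-0.6, -0.0, 0.1]
width: 59.9
grasp_force: 0.0
turn z frac 0.0002 (deg -0.1) j6 0.73  shift frac [-0.014  0.011  0.935] t 35.9
turn z frac 0.0004 (deg -0.2) j6 0.73  shift frac [-0.074  0.046  0.937] t 36.0
```

```bash
python3 -m pendant '[[[0,0,0.3],[0,0,0],55],[[0,0,0.3],[0,0,0],55],[[0,0,0.235],[0,0,0],55],[[0,0,0.1],[0,0,0],55],[[0,0,0],[0,0,0],55],[[0,0,0],[0,0,0],55],[[0,0,0],[0,0,0],55],[[0,0,0],[0,0,0],55],[[0,0,0],[0,0,0],55],[[0,0,0],[0,0,0],55]]'
python3 -c "
from h import *
plan([557.6,135,10],1.01)"
```

```text
time_s: 36.95
eef_pos: [557.7, 134.9, 10.4]
tcp_rot: [3.141, -0.001, 1.011]
ft_force: [0.4, 0.4, 0.6]
width: 55.3
grasp_force: 0.0
turn z frac 0.0002 (deg -0.1) j6 0.72  shift frac [ 0.    -0.001  0.005] t 37.0
```

```bash
python3 -m pendant '[[[0,0,0],[0,0,0],15],[[0,0,0],[0,0,0],15],[[0,0,0],[0,0,0],15],[[0,0,0],[0,0,0],15],[[0,0,0],[0,0,0],15],[[0,0,0],[0,0,0],15],[[0,0,-0.2],[0,0,0],15],[[0,0,-0.2],[0,0,-0.0224],15],[[0,0,-0.2],[0,0,-0.0224],15],[[0,0,-0.2],[0,0,-0.0224],15]]' 40
python3 -m pendant '[[[0,0,0],[0,0,-0.0224],15],[[-0.305,0.264,0],[0,0,0],15],[[-0.305,0.264,0],[0,0,0],15],[[-0.305,0.264,0],[0,0,0],15],[[-0.305,0.264,0],[0,0,0],15],[[-0.303,0.265,0],[0,0,0],15],[[0,0,0],[0,0,0],15],[[0,0,0],[0,0,0],15],[[0,0,0],[0,0,0],15],[[0,0,0],[0,0,0],15]]'
python3 -c "
from h import *
plan([656.7,20.75,14.5],1.571)"
```

```text
time_s: 37.95
eef_pos: [556.8, 134.8, 69.9]
tcp_rot: [-3.14, 0.0, 1.439]
ft_force: [-0.0, 0.7, -0.4]
width: 28.8
grasp_force: 40.4
time_s: 38.95
eef_pos: [655.7, 22.0, 69.6]
tcp_rot: [-3.14, -0.0, 1.575]
ft_force: [0.0, -0.1, 0.1]
width: 28.8
grasp_force: 40.4
turn z frac 0.0007 (deg -0.2) j6 -0.04  shift frac [-0.016  0.014  0.735] t 39.0
```

```bash
python3 -m pendant '[[[-0.016,0.014,0.2],[0,0,0],15],[[0,0,0.25],[0,0,0],15],[[0,0,0.15],[0,0,0],15],[[0,0,0.08],[0,0,0],15],[[0,0,0.05],[0,0,0],15],[[0,0,0],[0,0,0],15],[[0,0,0],[0,0,0],15],[[0,0,0],[0,0,0],45],[[0,0,0],[0,0,0],45],[[0,0,0],[0,0,0],45]]'
python3 -m pendant '[[[0,0,0],[0,0,0],45],[[0,0,0],[0,0,0],45],[[0,0,-0.15],[0,0,0],45],[[0,0,-0.25],[0,0,0],50],[[0,0,-0.34],[0,0,0.0175],55],[[0,0,0],[0,0,0.0175],55],[[-0.033,-0.315,0],[0,0,0],55],[[-0.033,-0.315,0],[0,0,0],55],[[-0.033,-0.315,0],[0,0,0],55],[[-0.033,-0.315,0],[0,0,0],55]]'
python3 snap.py r1
python3 - <<'E'
from pfit import *
f=load("r1")
print(pbox(f,*COL["red"],(562,32)),pbox(f,*COL["orange"],(573,-61)),pbox(f,*COL["yellow"],(573,-156)))
plan([562.3,31.6,10],1.351)
E
```

```text
time_s: 39.95
eef_pos: [658.2, 19.8, 15.5]
tcp_rot: [3.141, 0.0, 1.574]
ft_force: [-0.8, -0.3, -0.0]
width: 44.9
grasp_force: 0.0
time_s: 40.95
eef_pos: [562.9, 30.5, 71.6]
tcp_rot: [3.141, -0.0, 1.354]
ft_force: [-0.2, 1.0, -0.1]
width: 54.7
grasp_force: 0.0
[557.   31.1  71. ] 1.3547 41.0
(array([ 5.6281e+02,  3.2280e+01, -1.6000e-01]), np.float64(-0.917)) (array([ 5.7312e+02, -6.0370e+01,  5.0000e-02]), np.float64(-0.858)) (array([ 573.  , -156.  ,   -1.05]), np.float64(0.0))
turn z frac 0.0006 (deg -0.2) j6 0.20  shift frac [0.023 0.068 0.813] t 41.0
```

```bash
python3 -m pendant '[[[0,0,0.2],[0,0,0],55],[[0,0,0.3],[0,0,0],55],[[0,0,0.2],[0,0,0],55],[[0,0,0.11],[0,0,0],55],[[0,0,0],[0,0,0],55],[[0,0,0],[0,0,0],55],[[0,0,0],[0,0,0],55],[[0,0,0],[0,0,0],55],[[0,0,0],[0,0,0],55],[[0,0,0],[0,0,0],55]]'
python3 -m pendant '[[[0,0,0],[0,0,0],15],[[0,0,0],[0,0,0],15],[[0,0,0],[0,0,0],15],[[0,0,0],[0,0,0],15],[[0,0,0],[0,0,0],15],[[0,0,0],[0,0,0],15],[[0,0,-0.2],[0,0,0],15],[[0,0,-0.2],[0,0,-0.0175],15],[[0,0,-0.2],[0,0,-0.0175],15],[[0,0,-0.2],[0,0,0],15]]' 40
python3 -c "
from h import *
plan([656.7,-25.75,14.5],1.571)"
```

```text
time_s: 42.0
eef_pos: [563.7, 30.4, 10.3]
tcp_rot: [3.141, -0.0, 1.354]
ft_force: [0.4, 0.1, 0.3]
width: 55.2
grasp_force: 0.0
time_s: 43.0
eef_pos: [562.9, 30.5, 69.9]
tcp_rot: [-3.14, -0.0, 1.577]
ft_force: [-0.3, -0.5, -0.4]
width: 28.9
grasp_force: 40.4
turn z frac 0.0009 (deg -0.3) j6 -0.03  shift frac [-0.75   1.25   0.739] t 43.0
```

```bash
python3 -m pendant '[[[-0.15,0.25,0],[0,0,0.0009],15],[[-0.15,0.25,0],[0,0,0],15],[[-0.15,0.25,0],[0,0,0],15],[[-0.15,0.25,0],[0,0,0],15],[[-0.15,0.25,0],[0,0,0],15],[[0,0,0],[0,0,0],15],[[0,0,0],[0,0,0],15],[[0,0,0],[0,0,0],15],[[0,0,0],[0,0,0],15],[[0,0,0],[0,0,0],15]]'
python3 -m pendant '[[[0,0,0.2],[0,0,0],15],[[0,0,0.25],[0,0,0],15],[[0,0,0.15],[0,0,0],15],[[0,0,0.08],[0,0,0],15],[[0,0,0.055],[0,0,0],15],[[0,0,0],[0,0,0],15],[[0,0,0],[0,0,0],15],[[0,0,0],[0,0,0],45],[[0,0,0],[0,0,0],45],[[0,0,0],[0,0,0],45]]'
python3 -m pendant '[[[0,0,0],[0,0,0],45],[[0,0,0],[0,0,0],45],[[0,0,-0.15],[0,0,0],45],[[0,0,-0.25],[0,0,0],50],[[0,0,-0.34],[0,0,-0.006],55],[[-0.106,-0.283,0],[0,0,0],55],[[-0.106,-0.283,0],[0,0,0],55],[[-0.106,-0.283,0],[0,0,0],55],[[-0.106,-0.283,0],[0,0,0],55],[[0,0,0],[0,0,0],55]]'
python3 -m pendant '[[[0,0,0],[0,0,0],55],[[0,0,0],[0,0,0],55],[[0,0,0],[0,0,0],55],[[0,0,0],[0,0,0],55],[[0,0,0],[0,0,0],55],[[0,0,0],[0,0,0],55],[[0,0,0],[0,0,0],55],[[0,0,0],[0,0,0],55],[[0,0,0],[0,0,0],55],[[0,0,0],[0,0,0],55]]' >/dev/null
python3 snap.py r2
python3 - <<'E'
from pfit import *
f=load("r2")
print(pbox(f,*COL["orange"],(573,-61)))
plan([573,-61,10],1.61)
E
```

```text
time_s: 44.0
eef_pos: [656.4, -25.4, 70.0]
tcp_rot: [-3.141, -0.0, 1.569]
ft_force: [-0.1, -0.1, -0.4]
width: 28.8
grasp_force: 40.4
time_s: 45.0
eef_pos: [657.4, -25.9, 15.0]
tcp_rot: [3.141, 0.0, 1.569]
ft_force: [1.1, 0.6, 0.1]
width: 44.8
grasp_force: 0.0
time_s: 46.0
eef_pos: [570.1, -61.2, 70.9]
tcp_rot: [-3.138, -0.0, 1.605]
ft_force: [-0.8, 0.2, -0.8]
width: 54.8
grasp_force: 0.0
[573.5 -60.7  70.3] 1.6063 47.05
(array([ 5.7313e+02, -6.0880e+01,  1.9000e-01]), np.float64(-0.897))
turn z frac -0.0006 (deg 0.2) j6 -0.21  shift frac [-0.004 -0.007  0.805] t 47.0
```

```bash
python3 -m pendant '[[[0,0,0.2],[0,0,0],55],[[0,0,0.3],[0,0,0],55],[[0,0,0.2],[0,0,0],55],[[0,0,0.105],[0,0,0],55],[[0,0,0],[0,0,0],55],[[0,0,0],[0,0,0],55],[[0,0,0],[0,0,0],15],[[0,0,0],[0,0,0],15],[[0,0,0],[0,0,0],15],[[0,0,0],[0,0,0],15]]' 40
python3 -m pendant '[[[0,0,0],[0,0,0],15],[[0,0,0],[0,0,0],15],[[0,0,0],[0,0,0],15],[[0,0,-0.2],[0,0,0],15],[[0,0,-0.3],[0,0,0.006],15],[[0,0,-0.3],[0,0,0],15],[[-0.05,0.372,0],[0,0,0],15],[[-0.05,0.372,0],[0,0,0],15],[[-0.05,0.372,0],[0,0,0],15],[[0,0,0],[0,0,0],15]]'
python3 -m pendant '[[[0,0,0],[0,0,0],15],[[0,0,0],[0,0,0],15],[[0,0,0],[0,0,0],15],[[0,0,0],[0,0,0],15],[[0,0,0],[0,0,0],15],[[0,0,0],[0,0,0],15],[[0,0,0],[0,0,0],15],[[0,0,0],[0,0,0],15],[[0,0,0],[0,0,0],15],[[0,0,0],[0,0,0],15]]'
python3 -c "
from h import *
plan([656.7,-72.25,14.5],1.571)"
```

```text
time_s: 48.05
eef_pos: [574.4, -60.8, 11.1]
tcp_rot: [3.139, 0.0, 1.606]
ft_force: [-0.6, 0.5, 6.7]
width: 29.2
grasp_force: 40.2
time_s: 49.05
eef_pos: [661.9, -73.0, 70.5]
tcp_rot: [3.136, 0.001, 1.569]
ft_force: [0.4, -0.3, -0.2]
width: 28.7
grasp_force: 39.5
time_s: 50.05
eef_pos: [657.2, -72.1, 69.9]
tcp_rot: [3.142, 0.0, 1.569]
ft_force: [0.8, 0.5, 0.3]
width: 29.1
grasp_force: 39.5
turn z frac -0.0004 (deg 0.1) j6 -0.17  shift frac [-0.001 -0.007  0.739] t 50.0
```

```bash
python3 -m pendant '[[[0,0,0.2],[0,0,0],15],[[0,0,0.25],[0,0,0],15],[[0,0,0.15],[0,0,0],15],[[0,0,0.08],[0,0,0],15],[[0,0,0.055],[0,0,0],15],[[0,0,0],[0,0,0],15],[[0,0,0],[0,0,0],15],[[0,0,0],[0,0,0],45],[[0,0,0],[0,0,0],45],[[0,0,0],[0,0,0],45]]'
python3 -m pendant '[[[0,0,0],[0,0,0],45],[[0,0,-0.1],[0,0,0],45],[[0,0,-0.2],[0,0,0],50],[[0,0,-0.22],[0,0,0.01915],55],[[0,0,-0.22],[0,0,0.01915],55],[[0,0,0],[0,0,0.01915],55],[[0,0,0],[0,0,0.01915],55],[[-0.375,-0.119,0],[0,0,0],55],[[-0.375,-0.119,0],[0,0,0],55],[[-0.375,-0.119,0],[0,0,0],55]]' >/dev/null
python3 -m pendant '[[[-0.375,-0.119,0],[0,0,0],55],[[0,0,0],[0,0,0],55],[[0,0,0],[0,0,0],55],[[0,0,0],[0,0,0],55],[[0,0,0],[0,0,0],55],[[0,0,0],[0,0,0],55],[[0,0,0],[0,0,0],55],[[0,0,0],[0,0,0],55],[[0,0,0],[0,0,0],55],[[0,0,0],[0,0,0],55]]' >/dev/null
python3 snap.py r3
python3 - <<'E'
from pfit import *
f=load("r3")
print(pbox(f,*COL["yellow"],(573,-155)))
plan([573.1,-155.5,10],1.09)
E
```

```text
time_s: 51.05
eef_pos: [657.3, -72.1, 14.8]
tcp_rot: [3.141, 0.0, 1.569]
ft_force: [-0.1, 0.0, 0.3]
width: 45.0
grasp_force: 0.0
[ 573.3 -155.1   70.2] 1.0874 53.1
(array([ 5.7353e+02, -1.5552e+02, -3.7000e-01]), np.float64(-0.917))
turn z frac -0.0004 (deg 0.2) j6 0.15  shift frac [-0.006  0.     0.803] t 53.1
```

```bash
python3 -m pendant '[[[0,0,0.2],[0,0,-0.006],55],[[0,0,0.3],[0,0,0],55],[[0,0,0.2],[0,0,0],55],[[0,0,0.105],[0,0,0],55],[[0,0,0],[0,0,0],55],[[0,0,0],[0,0,0],55],[[0,0,0],[0,0,0],15],[[0,0,0],[0,0,0],15],[[0,0,0],[0,0,0],15],[[0,0,0],[0,0,0],15]]' 40
python3 -m pendant '[[[0,0,0],[0,0,0],15],[[0,0,0],[0,0,0],15],[[0,0,0],[0,0,0],15],[[0,0,-0.2],[0,0,0],15],[[0,0,-0.2],[0,0,-0.0176],15],[[0,0,-0.2],[0,0,-0.0176],15],[[0,0,-0.2],[0,0,-0.0176],15],[[0,0,0],[0,0,-0.0178],15],[[0.163,0.371,0],[0,0,0],15],[[0.163,0.371,0],[0,0,0],15]]'
python3 -m pendant '[[[0.163,0.371,0],[0,0,0],15],[[0,0,0],[0,0,0],15],[[0,0,0],[0,0,0],15],[[0,0,0],[0,0,0],15],[[0,0,0],[0,0,0],15],[[0,0,0],[0,0,0],15],[[0,0,0],[0,0,0],15],[[0,0,0],[0,0,0],15],[[0,0,0],[0,0,0],15],[[0,0,0],[0,0,0],15]]'
python3 -c "
from h import *
plan([656.7,-118.75,14.5],1.571)"
```

```text
time_s: 54.1
eef_pos: [574.2, -155.4, 11.1]
tcp_rot: [3.139, -0.0, 1.125]
ft_force: [-0.1, 0.4, 6.6]
width: 28.8
grasp_force: 40.7
time_s: 55.1
eef_pos: [628.7, -130.9, 70.3]
tcp_rot: [-3.141, 0.0, 1.567]
ft_force: [0.8, -0.0, -0.5]
width: 28.9
grasp_force: 40.0
time_s: 56.1
eef_pos: [656.8, -118.7, 70.0]
tcp_rot: [3.142, 0.0, 1.569]
ft_force: [-0.1, -0.3, -0.2]
width: 29.3
grasp_force: 40.0
turn z frac -0.0004 (deg 0.1) j6 -0.24  shift frac [-0.001 -0.002  0.74 ] t 56.1
```

```bash
python3 -m pendant '[[[0,0,0.2],[0,0,0],15],[[0,0,0.25],[0,0,0],15],[[0,0,0.15],[0,0,0],15],[[0,0,0.08],[0,0,0],15],[[0,0,0.055],[0,0,0],15],[[0,0,0],[0,0,0],15],[[0,0,0],[0,0,0],15],[[0,0,0],[0,0,0],45],[[0,0,0],[0,0,0],45],[[0,0,0],[0,0,0],45]]'
python3 -m pendant '[[[0,0,0],[0,0,0],45],[[0,0,-0.1],[0,0,0],45],[[0,0,-0.3],[0,0,0],50],[[0,0,-0.3],[0,0,-0.0227],85],[[0,0,-0.3],[0,0,-0.0227],85],[[0,0,-0.3],[0,0,-0.0227],85],[[0,0,-0.3],[0,0,-0.0227],85],[[0,0,-0.3],[0,0,-0.0227],85],[[0,0,-0.3],[0,0,-0.0227],85],[[0,0,-0.3],[0,0,-0.0227],85]]' >/dev/null
python3 -m pendant '[[[0,0,0],[0,0,-0.0227],85],[[0,0,0],[0,0,-0.0227],85],[[0,0,0],[0,0,-0.0227],85],[[0,0,0],[0,0,-0.0229],85],[[0.322,0.2625,0],[0,0,0],85],[[0.322,0.2625,0],[0,0,0],85],[[0.322,0.2625,0],[0,0,0],85],[[0.322,0.2625,0],[0,0,0],85],[[0,0,0],[0,0,0],85],[[0,0,0],[0,0,0],85]]' >/dev/null
python3 snap.py s2
python3 -c "
from h import *
plan([545,273,160],np.pi)"
```

```text
time_s: 57.1
eef_pos: [656.9, -118.7, 14.8]
tcp_rot: [3.141, 0.0, 1.569]
ft_force: [-0.0, -0.5, 0.4]
width: 44.7
grasp_force: 0.0
[561.3 -39.8 203.2] 3.1392 59.15
turn z frac -0.0004 (deg 0.1) j6 -1.71  shift frac [0.217 4.171 0.576] t 59.1
```

```bash
python3 -m pendant '[[[0.002,0.417,0.044],[0,0,0],85],[[0.002,0.417,0.044],[0,0,0],85],[[0.002,0.417,0.044],[0,0,0],85],[[0.002,0.417,0.044],[0,0,0],85],[[0.002,0.417,0.044],[0,0,0],85],[[0.002,0.417,0.044],[0,0,0],85],[[0.002,0.417,0.044],[0,0,0],85],[[0.002,0.417,0.044],[0,0,0],85],[[0.002,0.417,0.044],[0,0,0],85],[[0.002,0.417,0.044],[0,0,0],85]]' >/dev/null
python3 -m pendant '[[[0,0,0],[0,0,0],85],[[0,0,0],[0,0,0],85],[[0,0,0],[0,0,0],85],[[0,0,0],[0,0,0],85],[[0,0,0],[0,0,0],85],[[0,0,0],[0,0,0],85],[[0,0,0],[0,0,0],85],[[0,0,0],[0,0,0],85],[[0,0,0],[0,0,0],85],[[0,0,0],[0,0,0],85]]' >/dev/null
python3 snap.py sg
python3 - <<'E'
from h import *
a=rect(load("s2"),540,700,-180,80,28,3);b=rect(load("sg"),540,700,190,350,14,2.4)
a=cv2.resize(a,None,fx=400/a.shape[1],fy=400/a.shape[1])
b=cv2.resize(b,(390,390))
c=np.zeros((390,400,3),np.uint8);c[:a.shape[0]]=cv2.resize(a,(400,a.shape[0]))
# lower left: side camera on the sign
f=grab("side");s=f["image"][95:180,260:360,::-1];s=cv2.resize(s,(160,136),interpolation=cv2.INTER_CUBIC);c[250:386,:160]=s
cv2.imwrite("pics/sg.png",np.hstack([c,b]))
E
```

```text
[559.8 273.2 169.3] 3.1389 61.2
```

View pics/sg.png

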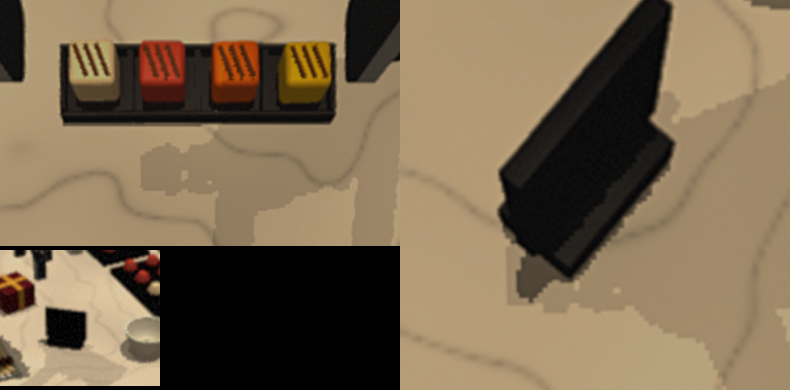

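```bash
cat > sfit.py <<'E'
from h import *
from scipy.optimize import minimize
def box(x,y,z): return np.array([(a,b,c) for a in x for b in y for c in z],float)
def sfit(f,c,boxes,vmax=50,z0=0,up=3,half=75,gold=False):
    hsv=cv2.cvtColor(np.ascontiguousarray(f["image"]),cv2.COLOR_RGB2HSV);m=(hsv[...,2]<vmax).astype(np.uint8)*255
    if gold: m|=cv2.inRange(hsv,np.array([14,190,60]),np.array([30,255,255]))
    u,v=proj(f,(c[0],c[1],30+z0)).astype(int);u0,v0=max(u-100,0),max(v-100,0);m=m[v0:v+100,u0:u+100]
    M=cv2.resize(m,None,fx=up,fy=up,interpolation=cv2.INTER_LINEAR)>127
    nl,l=cv2.connectedComponents(M.astype(np.uint8));q=((proj(f,(c[0],c[1],10+z0))-[u0,v0])*up).astype(int);M=l==l[q[1],q[0]]
    def cost(p):
        I=np.zeros(M.shape,np.uint8);R=Ro.from_euler("z",p[2]).as_matrix().T
        for b in boxes:
            cm=(b@R+[p[0],p[1],z0])@f["R"].T+f["t"];uv=cm[:,:2]/cm[:,2:]*f["f"]+[f["cx"],f["cy"]]
            cv2.fillConvexPoly(I,cv2.convexHull(np.round((uv-[u0,v0]+.5)*up*16).astype(np.int32)),1,shift=4)
        return -((I>0)&M).sum()/((I>0)|M).sum()
    c=np.array(c,float);r=minimize(cost,c,method="Nelder-Mead",options=dict(initial_simplex=[c,c+[6,0,0],c+[0,6,0],c+[0,0,.12]]))
    return r.x.round(3),round(r.fun,3)
def signboxes(o=0): return [box((-20,20),(-35,35),(0,14)),box((o-5,o+5),(-40,40),(14,74))]
E
python3 - <<'E'
from sfit import *
f=load("sg")
for o in(-6,-3,0,3,6,10):print(o,sfit(f,(622,270,.88),signboxes(o)))
e,R,y,s=tool();print(e,y)
E
```

```text
-6 (array([630.632, 276.923,   0.892]), np.float64(-0.881))
-3 (array([628.806, 275.029,   0.889]), np.float64(-0.932))
0 (array([628.276, 273.204,   0.922]), np.float64(-0.924))
3 (array([626.481, 271.272,   0.923]), np.float64(-0.883))
6 (array([623.645, 269.33 ,   0.91 ]), np.float64(-0.842))
10 (array([620.916, 266.234,   0.903]), np.float64(-0.794))
[559.79917013 273.1867456  169.32631341] 3.138945319969679
```

```bash
python3 - <<'E'
from sfit import *
f=load("sg")
for o in(-2,-1):
    r=sfit(f,(627,273,.9),signboxes(o));print(o,r,r[0][:2]+o*np.array([np.cos(r[0][2]),np.sin(r[0][2])]))
plan([627.4,272.6,110],.91+np.pi/2);plan([627.4,272.6,35],.91+np.pi/2)
E
```

```text
-2 (array([628.529, 274.433,   0.891]), np.float64(-0.938)) [627.27173072 272.87759846]
-1 (array([628.532, 273.848,   0.9  ]), np.float64(-0.933)) [627.91039003 273.06467309]
turn z frac 0.1047 (deg -37.7) j6 -1.18  shift frac [-0.716  0.547  0.791] t 61.2
turn z frac 0.1047 (deg -37.7) j6 -1.18  shift frac [-0.716  0.547  1.791] t 61.2
```

```bash
python3 -m pendant '[[[0,0,0.1],[0,0,0.0214],45],[[0,0,0.1],[0,0,0.0214],45],[[0,0,0.1],[0,0,0.0214],45],[[0,0,0.1],[0,0,0.0214],45],[[0,0,0.1],[0,0,0.0215],45],[[-0.354,0.28,0],[0,0,0],45],[[-0.354,0.28,0],[0,0,0],45],[[0,0,0],[0,0,0],45],[[0,0,0],[0,0,0],45],[[0,0,0],[0,0,0],45]]' >/dev/null
python3 -m pendant '[[[0,0,0.2],[0,0,0],45],[[0,0,0.2],[0,0,0],45],[[0,0,0.2],[0,0,0],45],[[0,0,0.2],[0,0,0],45],[[0,0,0.2],[0,0,0],45],[[0,0,0.2],[0,0,0],45],[[0,0,0.09],[0,0,0],45],[[0,0,0],[0,0,0],45],[[0,0,0],[0,0,0],45],[[0,0,0],[0,0,0],45]]'
```

```text
time_s: 63.25
eef_pos: [628.3, 273.0, 36.0]
tcp_rot: [3.14, 0.001, 2.466]
ft_force: [-0.8, 0.2, 0.1]
width: 44.9
grasp_force: 0.0
```

```bash
python3 -m pendant '[[[0,0,0],[0,0,0],0],[[0,0,0],[0,0,0],0],[[0,0,0],[0,0,0],0],[[0,0,0],[0,0,0],0],[[0,0,0],[0,0,0],0],[[0,0,0],[0,0,0],0],[[0,0,0],[0,0,0],0],[[0,0,0],[0,0,0],0],[[0,0,0],[0,0,0],0],[[0,0,0],[0,0,0],0]]' 60
```

```text
time_s: 64.25
eef_pos: [627.9, 272.9, 35.6]
tcp_rot: [3.141, 0.0, 2.466]
ft_force: [0.6, 0.1, 5.0]
width: 9.0
grasp_force: 61.7
```

```bash
python3 -m pendant '[[[0,0,-0.1],[0,0,0],0],[[0,0,-0.3],[0,0,0],0],[[0,0,-0.3],[0,0,0],0],[[0,0,-0.3],[0,0,0],0],[[0,0,-0.3],[0,0,0],0],[[0,0,-0.3],[0,0,0],0],[[0,0,-0.3],[0,0,0],0],[[0,0,-0.3],[0,0,0],0],[[-0.301,-0.292,0],[0,0,0],0],[[-0.301,-0.292,0],[0,0,0],0]]'
python3 -m pendant '[[[-0.301,-0.292,0],[0,0,0],0],[[-0.301,-0.292,0],[0,0,0],0],[[-0.301,-0.292,0],[0,0,0],0],[[-0.301,-0.292,0],[0,0,0],0],[[-0.301,-0.292,0],[0,0,0],0],[[-0.301,-0.292,0],[0,0,0],0],[[-0.301,-0.292,0],[0,0,0],0],[[-0.301,-0.292,0],[0,0,0],0],[[-0.301,-0.292,0],[0,0,0],0],[[-0.301,-0.292,0],[0,0,0],0]]' >/dev/null
python3 -m pendant '[[[0,0,0],[0,0,0],0],[[0,0,0],[0,0,0],0],[[0,0,0],[0,0,0],0],[[0,0,0],[0,0,0],0],[[0,0,0],[0,0,0],0],[[0,0,0],[0,0,0],0],[[0,0,0],[0,0,0],0],[[0,0,0],[0,0,0],0],[[0,0,0],[0,0,0],0],[[0,0,0],[0,0,0],0]]'
python3 snap.py sl
python3 - <<'E'
from h import *
f=load("sl");cv2.imwrite("pics/sl.png",cv2.resize(np.ascontiguousarray(f["image"][:,:,::-1]),None,fx=1.25,fy=1.25))
for b in blobs(f,6,[14,190,60],[30,255,255],100):print(b)
print(proj(f,(631,-285,6)))
E
```

```text
time_s: 65.25
eef_pos: [635.2, 210.5, 200.7]
tcp_rot: [3.141, 0.001, 2.468]
ft_force: [-0.8, -0.1, -1.3]
width: 9.2
grasp_force: 60.7
time_s: 67.25
eef_pos: [674.5, -101.8, 200.1]
tcp_rot: [-3.142, 0.0, 2.466]
ft_force: [0.5, 0.2, -1.5]
width: 9.3
grasp_force: 60.7
[ 674.5 -101.8  200.1] 2.4659 67.3
(array([23., 54.]), array([ 399.6, -254.8], dtype=float32), array([ 399.5, -255.2]), array([65.4,  3.5]), 81.3)
(array([26., 64.]), array([ 407.1, -260. ], dtype=float32), array([ 407.1, -260.4]), array([74.6,  2.9]), 81.5)
(array([29., 74.]), array([ 414.5, -265.5], dtype=float32), array([ 414.5, -266. ]), array([83.3,  2.9]), 81.6)
(array([32., 84.]), array([ 421.8, -271.2], dtype=float32), array([ 422. , -271.3]), array([89.8,  3.7]), 81.2)
(array([39., 91.]), array([ 430.1, -271.4], dtype=float32), array([ 429.8, -273. ]), array([92.2,  2.6]), 82.0)
(array([ 69., 130.]), array([ 473.5, -278.8], dtype=float32), array([ 473.2, -279.3]), array([93.1,  2.5]), 82.5)
(array([ 74., 137.]), array([ 481.5, -280.7], dtype=float32), array([ 481.8, -280.3]), array([92. ,  2.5]), 82.5)
(array([ 79., 144.]), array([ 489.5, -281.6], dtype=float32), array([ 489.6, -281.1]), array([90.9,  2.4]), 81.7)
(array([ 84., 151.]), array([ 497.5, -283.6], dtype=float32), array([ 497.4, -282.9]), array([93.3,  2.6]), 82.8)
(array([ 90., 156.]), array([ 505.7, -283.3], dtype=float32), array([ 505.5, -284.2]), array([93. ,  2.5]), 82.0)
(array([336., 157.]), array([671. , -77.4], dtype=float32), array([669.4, -74.4]), array([24.3, 10.4]), 90.0)
(array([295., 168.]), array([ 652.4, -119.7], dtype=float32), array([ 655.4, -123. ]), array([24.4, 35.9]), 1.2)
(array([204., 263.]), array([ 672.8, -279.3], dtype=float32), array([ 673. , -280.9]), array([ 10.7, 116. ]), 7.6)
(array([273., 272.]), array([ 733.3, -221.8], dtype=float32), array([ 735. , -224.2]), array([ 8.1, 44.9]), 36.5)
[174.43562626 240.944798  ]
```

View pics/sl.png

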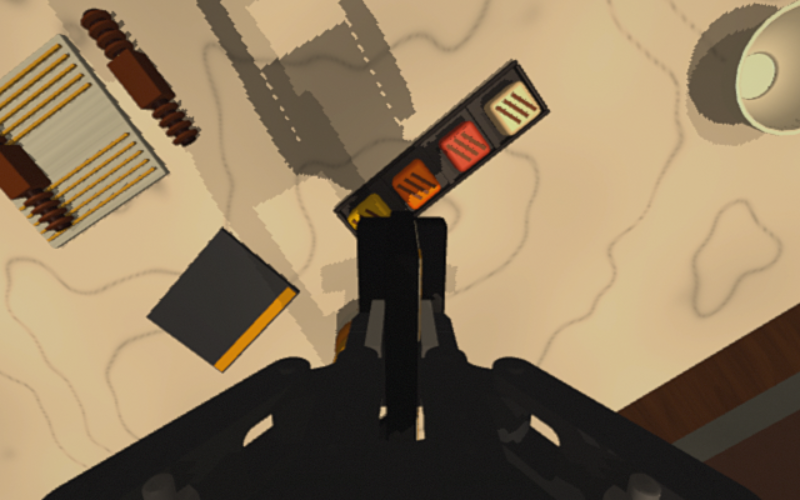

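```bash
python3 - <<'E'
from sfit import *
from bfit import bfit
f=load("sl")
sl=[box((-45,45),(-60,60),(0,6))]
for v in(70,85):print(sfit(f,(631,-285,.133),sl,vmax=v,gold=True))
q=np.array([unproj(f,u/1.25,w/1.25,6)[:2] for u,w in[(224,228),(299,291),(222,372),(148,317)]]);print(q.round(1),q.mean(0))
print(unproj(f,112,62,11));c=unproj(f,112,62,11)
for a in(-.05,.1,-.2):print(bfit(f,"f",(c[0],c[1],a)))
plan([540,-80,100],1.72);plan([540,-80,36],1.72)
E
```

```text
(array([ 6.35390e+02, -2.86298e+02,  1.42000e-01]), np.float64(-0.937))
(array([ 6.35853e+02, -2.85715e+02,  1.31000e-01]), np.float64(-0.95))
[[ 585.5 -229.5]
 [ 670.7 -219.1]
 [ 686.6 -337.8]
 [ 600.9 -348.5]] [ 635.91230579 -283.74150103]
[ 461.0160936  -190.13512118   11.        ]
(array([ 4.63385e+02, -1.90304e+02, -1.06000e-01]), np.float64(-0.856))
(array([ 4.63367e+02, -1.90316e+02, -1.06000e-01]), np.float64(-0.856))
(array([ 4.63446e+02, -1.90474e+02, -1.02000e-01]), np.float64(-0.856))
turn z frac 0.1187 (deg -42.7) j6 -1.11  shift frac [ 0.554 -1.731  1.334] t 67.3
turn z frac 0.1187 (deg -42.7) j6 -1.11  shift frac [ 0.554 -1.731  2.188] t 67.3
```

```bash
python3 -m pendant '[[[0.316,-0.179,0],[0,0,0],0],[[0.316,-0.179,0],[0,0,0],0],[[0.316,-0.179,0],[0,0,0],0],[[0.316,-0.179,0],[0,0,0],0],[[0.316,-0.179,0],[0,0,0],0],[[0,0,0.3],[0,0,0],0],[[0,0,0.3],[0,0,0],0],[[0,0,0.3],[0,0,0],0],[[0,0,0.3],[0,0,0],0],[[0,0,0.3],[0,0,0],0]]' >/dev/null
python3 -m pendant '[[[0,0,0.3],[0,0,0],0],[[0,0,0.2],[0,0,0],0],[[0,0,0.1],[0,0,0],0],[[0,0,0.05],[0,0,0],0],[[0,0,0.038],[0,0,0],0],[[0,0,0],[0,0,0],0],[[0,0,0],[0,0,0],0],[[0,0,0],[0,0,0],0],[[0,0,0],[0,0,0],0],[[0,0,0],[0,0,0],0]]'
python3 -m pendant '[[[0,0,0],[0,0,0],45],[[0,0,0],[0,0,0],45],[[0,0,0],[0,0,0],45],[[0,0,0],[0,0,0],45],[[0,0,0],[0,0,0],45],[[0,0,-0.25],[0,0,0],45],[[0,0,-0.25],[0,0,0],45],[[0,0,-0.25],[0,0,0],45],[[0,0,-0.25],[0,0,0],50],[[0,0,-0.25],[0,0,0],50]]'
python3 -c "
from h import *
plan([442,-190,130],np.pi-.105)"
```

```text
time_s: 69.3
eef_pos: [540.3, -80.1, 36.3]
tcp_rot: [3.141, 0.001, 2.466]
ft_force: [0.2, -0.1, -2.2]
width: 9.2
grasp_force: 60.6
time_s: 70.3
eef_pos: [539.9, -80.0, 130.4]
tcp_rot: [-3.142, -0.0, 2.466]
ft_force: [0.7, 0.8, -0.3]
width: 50.0
grasp_force: 0.0
turn z frac -0.0908 (deg 32.7) j6 -1.12  shift frac [ 1.144 -1.595  0.006] t 70.3
```

```bash
python3 -m pendant '[[[0,0,0],[0,0,-0.0227],60],[[0,0,0],[0,0,-0.0227],60],[[0,0,0],[0,0,-0.0227],60],[[0,0,0],[0,0,-0.0227],60],[[0.229,-0.319,0],[0,0,0],60],[[0.229,-0.319,0],[0,0,0],60],[[0.229,-0.319,0],[0,0,0],60],[[0.229,-0.319,0],[0,0,0],60],[[0.229,-0.319,0],[0,0,0],60],[[0,0,0],[0,0,0],60]]' >/dev/null
python3 -m pendant '[[[0,0,0],[0,0,0],50],[[0,0,0],[0,0,0],50],[[0,0,0],[0,0,0],50],[[0,0,0],[0,0,0],50],[[0,0,0],[0,0,0],50],[[0,0,0],[0,0,0],50],[[0,0,0],[0,0,0],50],[[0,0,0],[0,0,0],50],[[0,0,0],[0,0,0],50],[[0,0,0],[0,0,0],50]]' >/dev/null
python3 snap.py b4
python3 - <<'E'
from bfit import *
f=load("b4");r=bfit(f,"f",(463,-190,-.1));print(r)
for c in((446,-321),(455,-258.5)):print(bfit(f,"f",(*c,-.13),z=19))
plan([r[0][0],r[0][1],4],np.pi+r[0][2])
E
```

```text
[ 442.1 -190.   129.7] 3.0363 72.35
(array([ 4.62504e+02, -1.91205e+02, -1.15000e-01]), np.float64(-0.884))
(array([ 4.46693e+02, -3.21260e+02, -1.38000e-01]), np.float64(-0.893))
(array([ 4.66817e+02, -2.66971e+02,  6.00000e-03]), np.float64(-0.001))
turn z frac 0.0015 (deg -0.6) j6 -1.96  shift frac [-0.272  0.016  1.676] t 72.3
```

```bash
python3 -m pendant '[[[-0.272,0.016,0],[0,0,0.0015],32],[[0,0,0],[0,0,0],32],[[0,0,0.3],[0,0,0],32],[[0,0,0.3],[0,0,0],32],[[0,0,0.338],[0,0,0],32],[[0,0,0.338],[0,0,0],32],[[0,0,0.2],[0,0,0],32],[[0,0,0.15],[0,0,0],32],[[0,0,0.05],[0,0,0],32],[[0,0,0],[0,0,0],32]]'
python3 -m pendant '[[[0,0,0],[0,0,0],10],[[0,0,0],[0,0,0],10],[[0,0,0],[0,0,0],10],[[0,0,0],[0,0,0],10],[[0,0,0],[0,0,0],10],[[0,0,0],[0,0,0],10],[[0,0,-0.1],[0,0,0],10],[[0,0,-0.3],[0,0,0],10],[[0,0,-0.3],[0,0,0],10],[[0,0,-0.3],[0,0,0],10]]' 50
python3 - <<'E'
from h import *
plan([454.3,-257.8,75],np.pi-.133)
E
```

```text
time_s: 73.35
eef_pos: [462.3, -190.9, 3.8]
tcp_rot: [3.141, -0.001, 3.027]
ft_force: [-0.0, -0.7, 0.4]
width: 32.1
grasp_force: 0.0
time_s: 74.35
eef_pos: [462.1, -190.7, 79.9]
tcp_rot: [3.141, -0.001, 3.027]
ft_force: [0.7, -1.0, -1.3]
width: 20.9
grasp_force: 49.8
turn z frac 0.0029 (deg -1.1) j6 -1.93  shift frac [-0.016 -0.9    0.065] t 74.3
```

```bash
python3 -m pendant '[[[0,0,0],[0,0,0.0029],10],[[-0.005,-0.3,0.02],[0,0,0],10],[[-0.005,-0.3,0.02],[0,0,0],10],[[-0.005,-0.3,0.02],[0,0,0],10],[[0,0,0],[0,0,0],10],[[0,0,0],[0,0,0],10],[[0,0,0],[0,0,0],10],[[0,0,0],[0,0,0],10],[[0,0,0],[0,0,0],10],[[0,0,0],[0,0,0],10]]'
python3 snap.py h4
python3 - <<'E'
from bfit import *
f=load("h4");e,R,y,s=tool();print(e,y,s["width"],s["grasp_force"]);
print(bfit(f,"f",(e[0],e[1],y-np.pi),z=e[2]+7.3))
E
```

```text
time_s: 75.35
eef_pos: [454.8, -257.5, 74.6]
tcp_rot: [3.142, -0.0, 3.009]
ft_force: [-0.1, -0.4, 0.2]
width: 21.3
grasp_force: 49.8
[ 454.8 -257.6   74.6] 3.0094 75.4
[ 454.80782187 -257.58198069   74.59935337] 3.0094091159212244 21.121284263653653 49.81173813343048
(array([ 4.53959e+02, -2.57561e+02, -1.32000e-01]), np.float64(-0.601))
```

```bash
python3 -m pendant '[[[0,0,0.2],[0,0,0],10],[[0,0,0.2],[0,0,0],10],[[0,0,0.2],[0,0,0],10],[[0,0,0.1],[0,0,0],10],[[0,0,0.05],[0,0,0],10],[[0,0,0.035],[0,0,0],10],[[0,0,0.022],[0,0,0],10],[[0,0,0.02],[0,0,0],10],[[0,0,0.014],[0,0,0],10],[[0,0,0],[0,0,0],10]]'
python3 -m pendant '[[[0,0,0],[0,0,0],40],[[0,0,0],[0,0,0],40],[[0,0,0],[0,0,0],40],[[0,0,0],[0,0,0],40],[[0,0,-0.1],[0,0,0],40],[[0,0,-0.3],[0,0,0],40],[[0,0,-0.3],[0,0,0],50],[[0,0,-0.3],[0,0,0],60],[[0.13,-0.2,-0.3],[0,0,0],60],[[0.13,-0.2,-0.26],[0,0,0],60]]'
python3 -m pendant '[[[0,0,0],[0,0,0],60],[[0,0,0],[0,0,0],60],[[0,0,0],[0,0,0],60],[[0,0,0],[0,0,0],60],[[0,0,0],[0,0,0],60],[[0,0,0],[0,0,0],60],[[0,0,0],[0,0,0],60],[[0,0,0],[0,0,0],60],[[0,0,0],[0,0,0],60],[[0,0,0],[0,0,0],60]]' >/dev/null
python3 snap.py p4
python3 - <<'E'
from bfit import *
f=load("p4")
for z in(19,22.5):print(bfit(f,"f",(446,-321,-.13),z=z),bfit(f,"f",(454,-258,-.13),z=z))
plan([540,-80,130],2.466)
E
```

```text
time_s: 76.4
eef_pos: [455.1, -258.3, 12.7]
tcp_rot: [-3.141, 0.001, 3.009]
ft_force: [-1.5, 1.4, 6.9]
width: 21.3
grasp_force: 50.8
time_s: 77.4
eef_pos: [431.5, -285.3, 130.1]
tcp_rot: [-3.141, 0.001, 3.01]
ft_force: [0.4, -0.6, -0.0]
width: 59.9
grasp_force: 0.0
[ 431.4 -285.2  128.5] 3.0087 78.45
(array([ 4.46552e+02, -3.21753e+02, -1.38000e-01]), np.float64(-0.883)) (array([ 4.54720e+02, -2.58697e+02, -1.30000e-01]), np.float64(-0.873))
(array([ 4.45726e+02, -3.21012e+02, -1.43000e-01]), np.float64(-0.859)) (array([ 4.53984e+02, -2.59154e+02, -1.22000e-01]), np.float64(-0.85))
turn z frac 0.0864 (deg -31.1) j6 -2.10  shift frac [ 0.581  3.04  -0.02 ] t 78.5
```

```bash
python3 -m pendant '[[[0,0,0],[0,0,0.0216],45],[[0,0,0],[0,0,0.0216],45],[[0,0,0],[0,0,0.0216],45],[[0,0,0],[0,0,0.0216],45],[[0.097,0.507,-0.003],[0,0,0],45],[[0.097,0.507,-0.003],[0,0,0],45],[[0.097,0.507,-0.003],[0,0,0],45],[[0.097,0.507,-0.003],[0,0,0],45],[[0.097,0.507,-0.003],[0,0,0],45],[[0.097,0.507,-0.003],[0,0,0],45]]' >/dev/null
python3 -m pendant '[[[0,0,0],[0,0,0],45],[[0,0,0],[0,0,0],45],[[0,0,0],[0,0,0],45],[[0,0,0],[0,0,0],45],[[0,0,0],[0,0,0],45],[[0,0,0],[0,0,0],45],[[0,0,0],[0,0,0],45],[[0,0,0],[0,0,0],45],[[0,0,0],[0,0,0],45],[[0,0,0],[0,0,0],45]]' >/dev/null
python3 snap.py q
cat > chk.py <<'E'
from h import *
def hs(f): return cv2.cvtColor(np.ascontiguousarray(f["image"]),cv2.COLOR_RGB2HSV)
f=grab("top");h=hs(f)
for n,X in dict(coarse=(449,246,30),f1=(446,-321,30),f2=(455,-258,30),cr=(657,21,32),re=(657,-26,32),ora=(657,-72,32),ye=(657,-119,32)).items():
    u,v=proj(f,X).astype(int);print(n,h[v-1:v+2,u-1:u+2].reshape(-1,3).mean(0).round())
m=cv2.inRange(h,np.array([0,110,5]),np.array([14,255,130]))
n,l,st,ce=cv2.connectedComponentsWithStats(cv2.morphologyEx(m,cv2.MORPH_CLOSE,np.ones((3,3))))
print([(ce[i].round().tolist(),unproj(f,*ce[i],15).round()[:2].tolist(),int(st[i,4])) for i in range(1,n) if st[i,4]>100 and 150<ce[i][0]<500 and ce[i][1]<320])
E
python3 chk.py
python3 - <<'E'
from sfit import *
f=load("q");print(sfit(f,(541,-78.5,.895),signboxes(-2)))
plan([540,-80,36],2.466)
E
```

```text
[540.  -79.8 129.8] 2.466 80.5
coarse [  8. 204.  88.]
f1 [  8. 207.  84.]
f2 [ 24. 149.  66.]
cr [ 22. 118. 139.]
re [ 24. 148.  65.]
ora [ 25. 144.  31.]
ye [ 25. 145.  43.]
[([338.0, 54.0], [975.0, -76.0], 46530), ([160.0, 90.0], [867.0, 444.0], 105), ([151.0, 185.0], [585.0, 450.0], 502), ([433.0, 232.0], [445.0, -324.0], 319), ([223.0, 234.0], [447.0, 248.0], 274)]
(array([541.109, -79.443,   0.918]), np.float64(-0.843))
turn z frac 0.0000 (deg -0.0) j6 -1.12  shift frac [-1.00e-03 -3.00e-03  1.25e+00] t 80.5
```

```bash
python3 -m pendant '[[[0,0,0.25],[0,0,0],45],[[0,0,0.25],[0,0,0],45],[[0,0,0.25],[0,0,0],45],[[0,0,0.25],[0,0,0],45],[[0,0,0.15],[0,0,0],45],[[0,0,0.1],[0,0,0],45],[[0,0,0],[0,0,0],45],[[0,0,0],[0,0,0],45],[[0,0,0],[0,0,0],45],[[0,0,0],[0,0,0],45]]'
python3 -m pendant '[[[0,0,0],[0,0,0],0],[[0,0,0],[0,0,0],0],[[0,0,0],[0,0,0],0],[[0,0,0],[0,0,0],0],[[0,0,0],[0,0,0],0],[[0,0,0],[0,0,0],0],[[0,0,0],[0,0,0],0],[[0,0,-0.1],[0,0,0],0],[[0,0,-0.2],[0,0,0],0],[[0,0,-0.2],[0,0,0],0]]' 60
python3 -m pendant '[[[0,0,-0.2],[0,0,0],0],[[0,0,-0.2],[0,0,0.0202],0],[[0,0,-0.2],[0,0,0.0202],0],[[0,0,-0.2],[0,0,0.0202],0],[[0,0,-0.2],[0,0,0.0202],0],[[0,0,-0.2],[0,0,0.0202],0],[[0,0,0],[0,0,0.0203],0],[[0,0,0],[0,0,0],0],[[0,0,0],[0,0,0],0],[[0,0,0],[0,0,0],0]]'
python3 snap.py q2; python3 chk.py
python3 - <<'E'
from sfit import *
plan([633.6,-285.8,42.5],1.704)
E
```

```text
time_s: 81.55
eef_pos: [540.7, -80.0, 36.8]
tcp_rot: [3.141, 0.001, 2.466]
ft_force: [-0.7, -0.7, 0.7]
width: 45.1
grasp_force: 0.0
time_s: 82.55
eef_pos: [539.3, -79.5, 73.4]
tcp_rot: [-3.141, -0.002, 2.466]
ft_force: [0.3, 0.2, -1.8]
width: 8.9
grasp_force: 58.3
time_s: 83.55
eef_pos: [539.5, -79.7, 163.0]
tcp_rot: [-3.14, -0.001, 1.706]
ft_force: [-0.4, 0.9, -1.5]
width: 9.3
grasp_force: 58.4
[539.5 -79.7 162.9] 1.7054 83.6
coarse [  8. 204.  89.]
f1 [  8. 207.  85.]
f2 [49. 91. 40.]
cr [ 22. 118. 140.]
re [ 24. 148.  68.]
ora [ 29. 128.  19.]
ye [ 24. 142.  27.]
[([338.0, 54.0], [975.0, -76.0], 46535), ([161.0, 72.0], [923.0, 444.0], 102), ([160.0, 90.0], [867.0, 444.0], 103), ([152.0, 185.0], [585.0, 449.0], 496), ([433.0, 232.0], [445.0, -324.0], 320), ([223.0, 234.0], [447.0, 248.0], 275)]
turn z frac 0.0002 (deg -0.1) j6 -0.36  shift frac [-2.89   0.876  1.607] t 83.7
```

```bash
python3 -m pendant '[[[-0.413,0.125,0],[0,0,0],0],[[-0.413,0.125,0],[0,0,0],0],[[-0.413,0.125,0],[0,0,0],0],[[-0.413,0.125,0],[0,0,0],0],[[-0.413,0.125,0],[0,0,0],0],[[-0.413,0.125,0],[0,0,0],0],[[-0.412,0.126,0],[0,0,0],0],[[0,0,0],[0,0,0],0],[[0,0,0],[0,0,0],0],[[0,0,0],[0,0,0],0]]' >/dev/null
python3 -m pendant '[[[0,0,0.3],[0,0,0],0],[[0,0,0.3],[0,0,0],0],[[0,0,0.3],[0,0,0],0],[[0,0,0.2],[0,0,0],0],[[0,0,0],[0,0,0],0],[[0,0,0],[0,0,0],0],[[0,0,0],[0,0,0],0],[[0,0,0],[0,0,0],0],[[0,0,0],[0,0,0],0],[[0,0,0],[0,0,0],0]]'
python3 snap.py q3; python3 chk.py
python3 - <<'E'
from bfit import *
f=load("q3")
plan([633.6,-285.8,42.5],1.704)
E
```

```text
time_s: 85.65
eef_pos: [634.2, -286.2, 81.8]
tcp_rot: [3.141, 0.001, 1.704]
ft_force: [-0.6, 0.3, -1.3]
width: 9.1
grasp_force: 58.5
[ 634.1 -286.1   81.5] 1.7037 85.7
coarse [  8. 201. 107.]
f1 [ 24. 145.  85.]
f2 [ 25. 142.  91.]
cr [ 22. 115. 165.]
re [  6. 201. 167.]
ora [ 12. 230. 174.]
ye [ 22. 201. 120.]
[([338.0, 54.0], [975.0, -76.0], 46428), ([151.0, 186.0], [583.0, 450.0], 439), ([223.0, 234.0], [448.0, 248.0], 272)]
turn z frac -0.0001 (deg 0.0) j6 -0.62  shift frac [ 0.005 -0.004  0.518] t 85.8
```

```bash
python3 -m pendant '[[[0.005,-0.004,0.2],[0,0,0],0],[[0,0,0.15],[0,0,0],0],[[0,0,0.08],[0,0,0],0],[[0,0,0.04],[0,0,0],0],[[0,0,0.02],[0,0,0],0],[[0,0,0.02],[0,0,0],0],[[0,0,0.01],[0,0,0],0],[[0,0,0],[0,0,0],0],[[0,0,0],[0,0,0],0],[[0,0,0],[0,0,0],0]]'
python3 -c "
from h import *
e,R,y,s=tool();print(e,s['ft_force'])"
```

```text
time_s: 86.75
eef_pos: [633.9, -285.8, 42.4]
tcp_rot: [3.141, 0.001, 1.704]
ft_force: [-0.2, 0.1, 0.6]
width: 9.3
grasp_force: 58.9
[ 633.85994605 -285.783027     42.44507958] [-0.18420302  0.07005818  0.5872565 ]
```

```bash
python3 -m pendant '[[[0,0,0],[0,0,0],45],[[0,0,0],[0,0,0],45],[[0,0,0],[0,0,0],45],[[0,0,0],[0,0,0],45],[[0,0,0],[0,0,0],45],[[0,0,-0.25],[0,0,0],45],[[0,0,-0.35],[0,0,0],45],[[0,0,-0.35],[0,0,0],45],[[0,0,-0.35],[0,0,0],50],[[0,0,-0.35],[0,0,0],50]]'
python3 -m pendant '[[[0.259,-0.224,-0.07],[0,0,0],60],[[0.259,-0.224,-0.07],[0,0,0],60],[[0.259,-0.224,-0.07],[0,0,0],60],[[0.259,-0.224,-0.07],[0,0,0],60],[[0.259,-0.224,-0.07],[0,0,0],60],[[0.259,-0.224,-0.07],[0,0,0],60],[[0.259,-0.224,-0.07],[0,0,0],60],[[0.259,-0.224,-0.07],[0,0,0],60],[[0,0,0],[0,0,0],60],[[0,0,0],[0,0,0],60]]'
python3 snap.py z; python3 chk.py
python3 - <<'E'
from h import *
f=load("z");g=grab("side");t=grab("top")
a=np.ascontiguousarray(f["image"][:,:,::-1]);b=cv2.resize(t["image"][120:280,180:480,::-1],(400,213),interpolation=cv2.INTER_CUBIC);c=cv2.resize(g["image"][150:350,250:450,::-1],(213,213),interpolation=cv2.INTER_CUBIC)
o=np.zeros((590,640,3),np.uint8);o[:375,:600]=cv2.resize(a,(600,375));o[377:590,:400]=b;o[377:590,405:618]=c
cv2.imwrite("pics/z.png",o)
E
```

```text
time_s: 87.75
eef_pos: [633.4, -285.5, 166.8]
tcp_rot: [-3.141, -0.0, 1.704]
ft_force: [0.3, -0.2, 0.3]
width: 49.8
grasp_force: 0.0
time_s: 88.75
eef_pos: [479.9, -149.4, 208.4]
tcp_rot: [3.14, 0.001, 1.704]
ft_force: [0.3, 0.2, 0.2]
width: 60.1
grasp_force: 0.0
[ 480.5 -149.8  208.2] 1.7039 88.8
coarse [  8. 204.  90.]
f1 [  8. 206.  85.]
f2 [  9. 200.  76.]
cr [ 22. 117. 140.]
re [  6. 203. 142.]
ora [ 12. 232. 149.]
ye [ 23. 240. 149.]
[([338.0, 54.0], [975.0, -76.0], 46523), ([160.0, 90.0], [867.0, 444.0], 105), ([381.0, 131.0], [734.0, -195.0], 104), ([340.0, 157.0], [660.0, -75.0], 120), ([322.0, 158.0], [659.0, -26.0], 117), ([152.0, 184.0], [587.0, 449.0], 552), ([433.0, 232.0], [446.0, -324.0], 317), ([223.0, 234.0], [448.0, 248.0], 278), ([409.0, 232.0], [447.0, -259.0], 272)]
```

View pics/z.png

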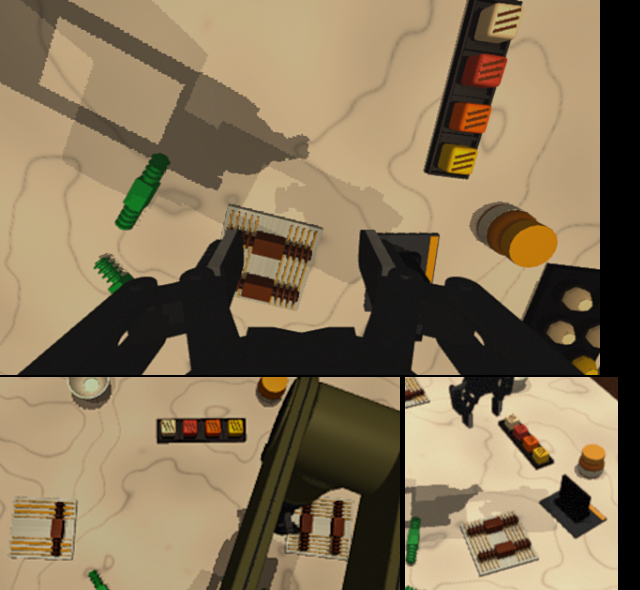

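```bash
python3 -c "
from workcell import robot
print(robot.sign_off())"
```

```text
the job is handed in; nothing more can be done
None
```

I handed the job in at about 89 s. All three bolts are seated in their matching gauges; one fine bolt was knocked off its gauge during the run, so I re-seated it before the sign went on. The four pralines are flat in their wells, and the sign was set down last, upright on the middle of the slate with its white face to the gold-barred edge.

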